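Sort left- and right-hand post feet into their trays

TASK

Four stainless brackets stand on the inspection bench, two left-hand and two right-hand; sort them into the two blue trays, each in the tray that already holds a bracket of its own hand (with the post up and the ear jutting away from you, a left-hand bracket has its ear at the left end, a right-hand one at the right end). Lay each one by itself in an empty compartment, flat on its base and the same way round as the bracket already there. Set them down rather than dropping them, and leave the brackets already in the trays, the caliper, the coupon and the analyser where they are.

Things in the scene. Friction and masses are not known exactly. Their poses are not given: they have to be found in the camera images.
- left_1: Stainless left-hand bracket to sort, about 0.4 kg, standing on the bench. Base plate 36 (x) by 120 (y) by 6 mm; upright tube post on its middle, 20 mm (x) by 40 mm (y), top 60 mm above the underside (grip across the 20 mm); flat ear at the +y end jutting towards +x. Origin: underside, below the post's centre; z up. Post up and ear jutting away from you, the ear is at the left end.
- left_1_ear (a point): Centre of the bolt hole in the ear of left_1, on its upper face: 34 mm along x and +44 mm along y of the bracket, 6 mm above its underside. The ear is 36 mm wide (y), 6 mm thick and reaches from the plate's edge at x = 18 mm to x = 48 mm; a thin brace leans on the post on this side.
- left_2: Stainless left-hand bracket to sort, about 0.4 kg, standing on the bench. Base plate 36 (x) by 120 (y) by 6 mm; upright tube post on its middle, 20 mm (x) by 40 mm (y), top 60 mm above the underside (grip across the 20 mm); flat ear at the +y end jutting towards +x. Origin: underside, below the post's centre; z up. Post up and ear jutting away from you, the ear is at the left end.
- left_2_ear (a point): Centre of the bolt hole in the ear of left_2, on its upper face: 34 mm along x and +44 mm along y of the bracket, 6 mm above its underside. The ear is 36 mm wide (y), 6 mm thick and reaches from the plate's edge at x = 18 mm to x = 48 mm; a thin brace leans on the post on this side.
- left_pattern: A left-hand bracket identical to left_1, loose, already lying in the far (+x) compartment of tray_left; it shows which hand the tray takes and which way round the brackets lie. Leave it there.
- left_pattern_ear (a point): Centre of the bolt hole in the ear of left_pattern.
- tray_left: Blue tray fixed to the bench, for left-hand brackets; both trays look alike. 280 mm (x) by 156 mm (y) by 22 mm high; walls, floor 4 mm thick. Two 4 mm partitions at x = -45 and +45 mm, 16 mm high, make three compartments along x, each about 88 by 148 mm inside. The far (+x) one holds left_pattern, the others are empty. Origin: centre of the underside; +x points away from the robot, within 0.15 rad.
- tray_left_near (a point): Place in the near (-x) empty compartment of tray_left, on its inner floor (4 mm above the tray's underside), where the bracket's origin (below its post) belongs: 15 mm to the -x side of the compartment's middle, so that the bracket, parallel to the tray and ear towards the tray's +x, has about 10 mm free all round. Axes as the tray.
- tray_left_mid (a point): Place in the middle empty compartment of tray_left, on its inner floor (4 mm above the tray's underside), where the bracket's origin (below its post) belongs: 15 mm to the -x side of the compartment's middle, so that the bracket, parallel to the tray and ear towards the tray's +x, has about 10 mm free all round. Axes as the tray.
- right_1: Stainless right-hand bracket to sort, about 0.4 kg, standing on the bench. Base plate 36 (x) by 120 (y) by 6 mm; upright tube post on its middle, 20 mm (x) by 40 mm (y), top 60 mm above the underside (grip across the 20 mm); flat ear at the -y end jutting towards +x. Origin: underside, below the post's centre; z up. Post up and ear jutting away from you, the ear is at the right end.
- right_1_ear (a point): Centre of the bolt hole in the ear of right_1, on its upper face: 34 mm along x and -44 mm along y of the bracket, 6 mm above its underside. The ear is 36 mm wide (y), 6 mm thick and reaches from the plate's edge at x = 18 mm to x = 48 mm; a thin brace leans on the post on this side.
- right_2: Stainless right-hand bracket to sort, about 0.4 kg, standing on the bench. Base plate 36 (x) by 120 (y) by 6 mm; upright tube post on its middle, 20 mm (x) by 40 mm (y), top 60 mm above the underside (grip across the 20 mm); flat ear at the -y end jutting towards +x. Origin: underside, below the post's centre; z up. Post up and ear jutting away from you, the ear is at the right end.
- right_2_ear (a point): Centre of the bolt hole in the ear of right_2, on its upper face: 34 mm along x and -44 mm along y of the bracket, 6 mm above its underside. The ear is 36 mm wide (y), 6 mm thick and reaches from the plate's edge at x = 18 mm to x = 48 mm; a thin brace leans on the post on this side.
- right_pattern: A right-hand bracket identical to right_1, loose, already lying in the far (+x) compartment of tray_right; it shows which hand the tray takes and which way round the brackets lie. Leave it there.
- right_pattern_ear (a point): Centre of the bolt hole in the ear of right_pattern.
- tray_right: Blue tray fixed to the bench, for right-hand brackets; both trays look alike. 280 mm (x) by 156 mm (y) by 22 mm high; walls, floor 4 mm thick. Two 4 mm partitions at x = -45 and +45 mm, 16 mm high, make three compartments along x, each about 88 by 148 mm inside. The far (+x) one holds right_pattern, the others are empty. Origin: centre of the underside; +x points away from the robot, within 0.15 rad.
- tray_right_near (a point): Place in the near (-x) empty compartment of tray_right, on its inner floor (4 mm above the tray's underside), where the bracket's origin (below its post) belongs: 15 mm to the -x side of the compartment's middle, so that the bracket, parallel to the tray and ear towards the tray's +x, has about 10 mm free all round. Axes as the tray.
- tray_right_mid (a point): Place in the middle empty compartment of tray_right, on its inner floor (4 mm above the tray's underside), where the bracket's origin (below its post) belongs: 15 mm to the -x side of the compartment's middle, so that the bracket, parallel to the tray and ear towards the tray's +x, has about 10 mm free all round. Axes as the tray.
- caliper: Digital caliper lying flat beyond the left-hand tray position, 210 mm long (y) by about 65 mm by 12 mm high; origin under the middle of its beam. Bystander, loose.
- coupon: Reference coupon: a steel disc in a round black holder 64 mm across and 18 mm high, on the robot's side of the left-hand tray position; origin under its centre. Bystander, loose.
- analyser: Hand-held pistol-shaped alloy analyser lying on its side just beyond the brackets, about 200 by 215 by 70 mm high; origin under the middle of its grey head. Bystander, loose.
Not all that is in view belongs to the job. What is shaped like the left_2 but green or red is not meant. Leave any yellow look-alike of the right_1 alone.

How it is judged:
By the outcome, as a careful person would: the job done as asked, in the order asked, and still so for the second after the job is handed in, with the robot touching nothing.
It also fails if it takes over 72 s, if anything falls off the work surface, if the arm or the gripper's body presses on something with over 40 N, if the wrist force passes 120 N, or if a joint passes its speed limit or range.

ROBOT

A 6-joint arm with a two-finger parallel gripper is mounted at the origin on the work surface. World frame = base frame: x ahead of the robot, y to its left, z up, the work surface at z = 0. Lengths are in m, angles in rad, forces in N, time in s.
With the tool pointing down it reaches from about 0.35 to 0.725 m from the base axis. Payload 6 kg.
Tool frame: the origin (TCP) lies on the centre line of the jaws, within the pads' length; the fingertips stand 11 mm ahead of it and the grasp point (between the pads) lies 8 mm behind it (env.tcp_to_tips is the distance from the TCP to the fingertips, in m); z points along the fingers, y is the direction in which the jaws open and shut (so a half turn about z gives the same grasp; the last joint's range is limited). The gripper opens to 85 mm and grips with 20 to 120 N. Pads are 22 mm wide; open, the fingers measure 114 mm over their backs; the gripper's body (76 mm by 85 mm) begins 54 mm behind the grasp point. The pads swing forward as they close: fully open they stand 13 mm farther back than shut.
Start: joints at [-0.988, 0.04, 0.085, 0, -1.615, -0.334], TCP at [0.148, -0.581, 0.211] pointing down, gripper open.
Joint ranges: [-2.56, 2.56], [-1.29, 2.01], [-1.08, 1.49], [-3.29, 1.98], [-2.81, -0.18], [-2.99, 2.99]. Speed limits (rad/s): [2.57, 2.57, 3.01, 3.14, 3.14, 3.14].

INTERFACE

Orientations are given as a 3x3 rotation matrix whose columns are the frame's x, y, z axes.
In Python, from station import env gives the robot as it stands.
- The arm moves only by the tool arm_command, never from a script. Its argument "steps" is a list of rows, each an object of numbers: "x", "y", "z": the shift along the world's x, y, z in m; "wx", "wy", "wz": the turn, a rotation vector about the world's x, y, z in degrees. A call has 1 to 8 rows; each row is the pose to reach, as a shift and turn from the pose commanded when the call began; what a row does not reach only later rows make up. A row lasts 1/10 s, in which the tool goes at most 50 mm and 8.59 degrees, less where a joint would pass 70% of its speed; a pose out of reach is approached as far as the arm can. A call with a gripper value outside its range is refused whole. "grip" is the gripper's target within -1 to 1 (shut at 1, half-way at 0, fully open at -1), set as the call begins (left out, the last holds). The fingers move at their own pace and stop on an object; the grip force is fixed at half the most. Time passes only in rows, so rows that repeat a pose let the fingers close. It gives the time, the measured TCP pose, the force and the opening at its end, in the units of the state.
- env.state(): the state, without advancing time (a new reading comes with each control period).
- env.capture(name): name is "scene" or "top" or "wrist"; returns (picture, depth): 480x640x3 uint8, red, green, blue; 480x640 float32, m along the optical axis (not along the pixel's ray), 0 where there is no reading.
- env.camera_info(name): a dict with "fx", "fy", "cx", "cy" (pixels), "rvec" (rotation vector, rad) and "tvec" (3), from world to camera coordinates, as OpenCV has them; the wrist camera has in their place "hand_eye" (4x4, takes a point from camera to tool coordinates, whose origin is the TCP and whose axes are the flange's). Camera axes: x right, y down, z forward; pixel columns grow to the right and rows downward; lengths in m; the calibration is good to about 2 mm. The wrist camera is an equidistant fisheye: a pixel r from the principal point sees the ray r / f radians off the axis. A picture is of the moment at which its call begins: read the wrist's pose just before it. camera_info takes no time and is no camera call.
- env.close_job(): hands the job in, once; it reports no verdict.
The state is a dict: "t": time; "qpos": joint angles; "joint_velocities": joint speeds; "tau": joint torques, N m; "eef_pos": TCP position; "orientation": TCP orientation; "force": force on the tool from outside, world axes, zero at the start; "torque": the same for the moment, N m; "gripper_width": opening from 0.0 (shut) to 1.0 (fully open).
Only numpy, scipy, OpenCV 4.12 (cv2) and the standard library are available. Lean on these libraries where they do the work, as an engineer would, in place of code of your own. Each camera call takes 0.05 s, during which the arm holds its last target.

## Working session

There is one attempt and no reset: what is moved stays moved. The work goes in short steps, Python scripts to look and compute and a tool call to move; the robot and the scene stay as the last step left them, time stands still between calls to the robot, and variables do not carry over. Pictures are saved under pics/ and viewed, and the job is handed in when it is done.

Besides the shell and the picture viewer there is one more tool, called after "Call:" as name([rows], argument=value, ...), one row to a line, values as JSON. arm_command: Moves the arm, as the interface text tells. Its arguments: {"type":"object","properties":{"steps":{"type":"array"},"grip":{"type":"number"}},"required":["steps"]}

```bash
ls; mkdir -p pics
cat > h.py <<'E'
import numpy as np, cv2
from station import env
def cap(n,f):
    p,d=env.capture(n); cv2.imwrite(f'pics/{f}.png',p[:,:,::-1]); np.save(f'pics/{f}_d.npy',d); return p,d
E
python3 - <<'E'
from h import *
for n in('scene','top'):
    cap(n,n+'0'); print(n,env.camera_info(n))
print(env.camera_info('wrist')); print(env.state())
E
```

```text
pics
scene {'fx': 440.78110386881974, 'fy': 440.78110386881974, 'cx': 317.38182592809744, 'cy': 234.9845482153422, 'rvec': array([ 1.61955934,  1.86369243, -0.84693417]), 'tvec': array([ 0.07688419, -0.3163783 ,  1.29397294])}
top {'fx': 528.4123561535195, 'fy': 528.4123561535195, 'cx': 316.0581575278007, 'cy': 242.62457910005656, 'rvec': array([ 2.17035641, -2.18813525,  0.12416467]), 'tvec': array([-0.00384599,  0.48861437,  1.35698289])}
{'fx': 371.64829954431775, 'fy': 371.64829954431775, 'cx': 325.57225105646705, 'cy': 239.11399468106467, 'hand_eye': array([[ 7.54530260e-04, -9.60554538e-01, -2.78090652e-01,
         6.94562967e-02],
       [ 9.99999707e-01,  7.60400813e-04,  8.67472065e-05,
        -6.43113233e-04],
       [ 1.28134935e-04, -2.78090636e-01,  9.60554830e-01,
        -1.62984228e-01],
       [ 0.00000000e+00,  0.00000000e+00,  0.00000000e+00,
         1.00000000e+00]])}
{'t': 0.1, 'qpos': array([-9.88316315e-01,  4.07739462e-02,  8.39051616e-02, -3.82681862e-04,
       -1.61549583e+00, -3.33711823e-01]), 'joint_velocities': array([ 0.00066068, -0.0003748 ,  0.00064228,  0.00181602,  0.00192038,
       -0.00011763]), 'tau': array([-4.58490365e-03, -3.69345438e+01,  3.48280478e+01,  6.95173681e+00,
       -4.54484209e-03, -2.10545181e-05]), 'eef_pos': array([ 0.14771329, -0.58119811,  0.21006816]), 'orientation': array([[-9.69212263e-01, -2.46226101e-01, -5.43452997e-04],
       [-2.46226654e-01,  9.69211084e-01,  1.51998322e-03],
       [ 1.52461125e-04,  1.60699899e-03, -9.99998697e-01]]), 'force': array([-0.72573529, -0.36819488,  0.50997701]), 'torque': array([-0.03372437, -0.00592283, -0.01490798]), 'gripper_width': 1.0014700081048915}
```

View pics/top0.png

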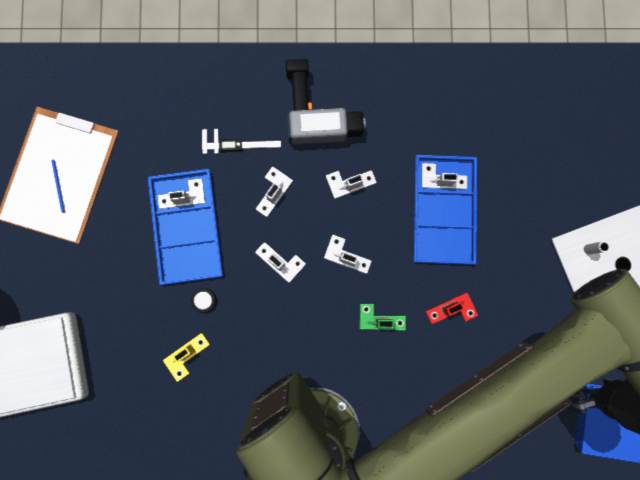

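View pics/scene0.png

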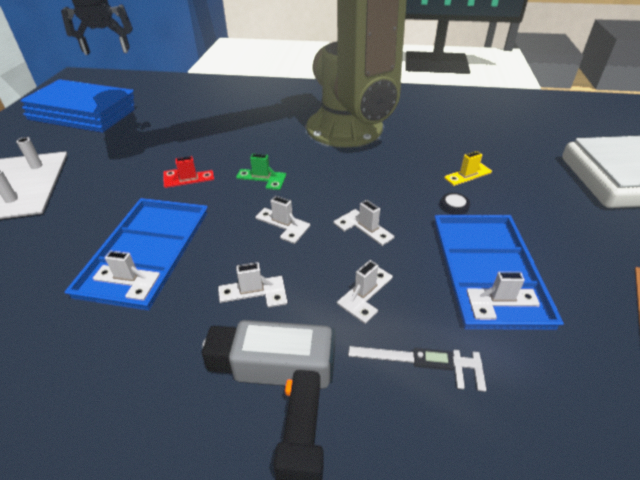

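Run:
```python
import cv2,numpy as np
a=cv2.imread('pics/top0.png')
cv2.imwrite('pics/z1.png',cv2.resize(a[150:290,240:390],None,fx=4,fy=4,interpolation=2))
l=cv2.resize(a[160:295,140:230],None,fx=4,fy=4,interpolation=2);r=cv2.resize(a[145:280,405:495],None,fx=4,fy=4,interpolation=2)
cv2.imwrite('pics/z2.png',np.hstack([l,r]))
```

```text
(no output)
```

View pics/z1.png

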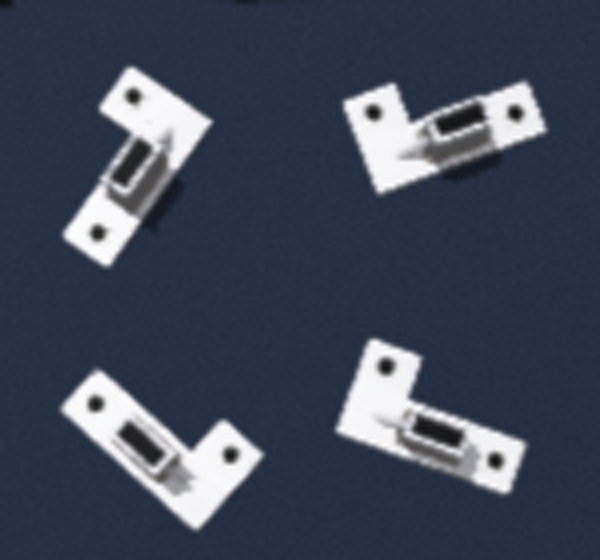

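View pics/z2.png

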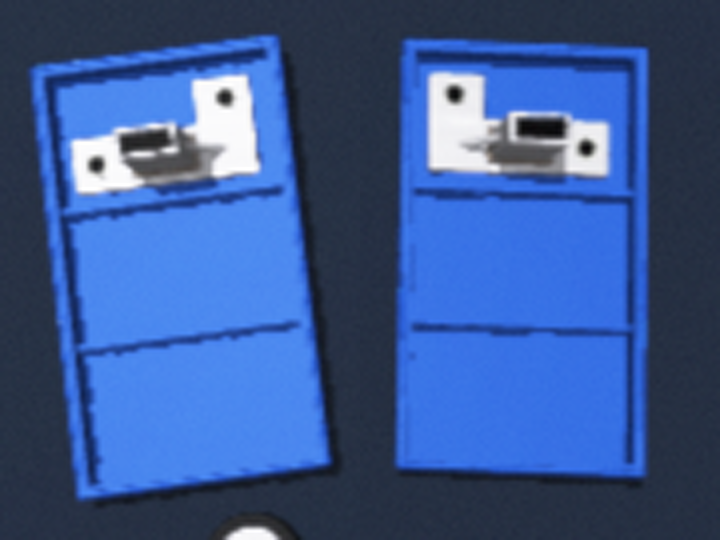

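```bash
cat >> h.py <<'E'
def P(n):
    c=env.camera_info(n); K=np.array([[c['fx'],0,c['cx']],[0,c['fy'],c['cy']],[0,0,1]]); R=cv2.Rodrigues(c['rvec'])[0]; return K,R,c['tvec'].ravel()
def ray(n,uv,z):
    K,R,t=P(n); d=R.T@np.linalg.solve(K,[uv[0],uv[1],1]); o=-R.T@t; return o+d*(z-o[2])/d[2]
def proj(n,X):
    K,R,t=P(n); p=K@(R@np.asarray(X)+t); return p[:2]/p[2]
def tri(uv1,uv2):
    A=[]
    M=[]
    for n in('top','scene'):
        K,R,t=P(n); M.append(K@np.c_[R,t])
    X=cv2.triangulatePoints(M[0],M[1],np.array(uv1,float).reshape(2,1),np.array(uv2,float).reshape(2,1)).ravel(); return X[:3]/X[3]
def dark(img,uv,r=4):
    g=cv2.cvtColor(img,cv2.COLOR_BGR2GRAY).astype(float)
    for _ in range(4):
        x,y=np.round(uv).astype(int); w=g[y-r:y+r+1,x-r:x+r+1]
        m=np.clip(150-w,0,None); 
        n,l=cv2.connectedComponents((m>0).astype(np.uint8)); 
        yy,xx=np.mgrid[y-r:y+r+1,x-r:x+r+1]
        # component nearest to uv
        best=min(range(1,n),key=lambda k:np.min(np.hypot(xx[l==k]-uv[0],yy[l==k]-uv[1]))); m=m*(l==best)
        uv=np.array([(m*xx).sum(),(m*yy).sum()])/m.sum()
    return uv
E
cat > m1.py <<'E'
from h import *
T=cv2.imread('pics/top0.png');S=cv2.imread('pics/scene0.png')
z1=lambda x,y:(x/4+240-.4,y/4+150-.4)
G={'D_R':[z1(133,96),z1(98,232)],'A_L':[z1(374,112),z1(515,113)],'C_R':[z1(231,454),z1(95,403)],'B_L':[z1(386,366),z1(495,460)],
'patR':[(225/4+140,97/4+160),(96/4+140,164/4+160)],'patL':[(94/4+405,93/4+145),(226/4+405,147/4+145)]}
for k,(e,o) in G.items():
    z=.01 if 'pat' in k else .006
    X=[]
    for uv in(e,o):
        a=dark(T,uv); p=ray('top',a,z); g=proj('scene',p)
        try: b=dark(S,g); X.append(p); print('   ',a.round(1),'sceneguess',g.round(1),'found',b.round(1),'ray',p.round(4),'scene ray',ray('scene',b,z).round(4),'tri',tri(a,b).round(4))
        except Exception as ex: X.append(p); print(a,g,ex)
    h=1 if k.endswith('L') else -1
    d=X[0]-X[1]; L=np.hypot(*d[:2]); m=(X[0]+X[1])[:2]/2
    th=np.arctan2(d[1],d[0])-np.arctan2(h*88,34)
    th=(th+np.pi)%(2*np.pi)-np.pi
    R=np.array([[np.cos(th),-np.sin(th)],[np.sin(th),np.cos(th)]])
    o=m-R@[.017,0]
    print(k,'L',L.round(4),'yaw',np.degrees(th).round(2),'origin',o.round(4))
    # post top by depth
E
python3 m1.py
```

```text
[272.9 173.7] sceneguess [364.4 311.6] found [364.5 311.7] ray [0.6767 0.1058 0.006 ] scene ray [0.6769 0.106  0.006 ] tri [0.6768 0.1059 0.0058]
    [264.  207.8] sceneguess [380.  274.8] found [380.  274.9] ray [0.5843 0.1295 0.006 ] scene ray [0.5844 0.1294 0.006 ] tri [0.5843 0.1295 0.0059]
D_R L 0.0954 yaw 54.48 origin [0.6206 0.1038]
    [332.9 177.7] sceneguess [276.9 297. ] found [276.8 296.9] ray [ 0.6647 -0.0549  0.006 ] scene ray [ 0.6647 -0.0551  0.006 ] tri [ 0.6647 -0.055   0.0061]
    [368.3 177.8] sceneguess [226.8 291.4] found [226.7 291.2] ray [ 0.6641 -0.15    0.006 ] scene ray [ 0.6636 -0.1505  0.006 ] tri [ 0.664  -0.1501  0.0065]
A_L L 0.0952 yaw 20.72 origin [ 0.6485 -0.1084]
    [297.2 263.3] sceneguess [342.6 221.6] found [342.5 221.5] ray [0.436  0.0422 0.006 ] scene ray [0.4356 0.042  0.006 ] tri [0.436  0.0421 0.0063]
    [263.5 250.5] sceneguess [382.9 235.6] found [382.9 235.6] ray [0.4703 0.1308 0.006 ] scene ray [0.4703 0.1308 0.006 ] tri [0.4703 0.1308 0.006 ]
C_R L 0.0951 yaw -42.3 origin [0.4406 0.098 ]
    [336.1 241.2] sceneguess [291.2 235. ] fou
[... 332 characters left out ...]
183.9] sceneguess [482.4 310.2] found [482.6 310.4] ray [0.6491 0.3102 0.01  ] scene ray [0.6494 0.3106 0.01  ] tri [0.6492 0.3105 0.0096]
    [163.7 200.8] sceneguess [527.3 295.7] found [527.6 295.9] ray [0.6042 0.3944 0.01  ] scene ray [0.6047 0.3948 0.01  ] tri [0.6044 0.3947 0.0096]
patR L 0.0954 yaw 6.9 origin [0.6098 0.3503]
    [428.2 168.1] sceneguess [138.6 291.2] found [138.3 291.1] ray [ 0.6888 -0.3111  0.01  ] scene ray [ 0.6888 -0.3118  0.01  ] tri [ 0.6889 -0.3113  0.0102]
    [461.1 181.6] sceneguess [104.6 272. ] found [104.1 271.9] ray [ 0.6516 -0.3986  0.01  ] scene ray [ 0.6512 -0.3998  0.01  ] tri [ 0.6516 -0.3988  0.0105]
patL L 0.0951 yaw -1.95 origin [ 0.6532 -0.3543]
```

```bash
cat > m2.py <<'E'
from h import *
T=cv2.imread('pics/top0.png');S=cv2.imread('pics/scene0.png')
D=np.load('pics/top0_d.npy')
def corners(img,n,X0):
    hsv=cv2.cvtColor(img,cv2.COLOR_BGR2HSV); m=cv2.inRange(hsv,(100,150,90),(125,255,255))
    m=cv2.morphologyEx(m,cv2.MORPH_CLOSE,np.ones((5,5)))
    cs=cv2.findContours(m,cv2.RETR_EXTERNAL,cv2.CHAIN_APPROX_NONE)[0]
    g=proj(n,X0); c=[c for c in cs if cv2.pointPolygonTest(c,(float(g[0]),float(g[1])),False)>=0][0]
    h=cv2.convexHull(c)
    for e in np.linspace(2,12,40):
        q=cv2.approxPolyDP(h,e,True)
        if len(q)<=4: break
    q=q.reshape(-1,2).astype(float)
    # refine: fit lines to contour points near each side
    pts=h.reshape(-1,2).astype(float); pts=c.reshape(-1,2).astype(float); L=[]
    for i in range(4):
        a,b=q[i],q[(i+1)%4]; u=(b-a)/np.linalg.norm(b-a); nn=np.array([-u[1],u[0]])
        s=(pts-a)@u; dd=(pts-a)@nn; sel=(s>6)&(s<np.linalg.norm(b-a)-6)&(abs(dd)<3)
        vx,vy,x,y=cv2.fitLine(pts[sel].astype(np.float32),cv2.DIST_HUBER,0,.01,.01).ravel(); L.append(np.cross([x,y,1],[x+vx,y+vy,1]))
    r=[]
    for i in range(4):
        p=np.cross(L[i-1],L[i]); r.append(p[:2]/p[2])
    return np.array(r)
for k,X0 in(('trayR',(.5,.35,.004)),('trayL',(.52,-.355,.004))):
    for n,img in(('top',T),('scene',S)):
        q=corners(img,n,X0)
        X=np.array([ray(n,u,.022)[:2] for u in q])
        rc=cv2.minAreaRect((X*1000).astype(np.float32))
        e=[np.linalg.norm(X[i]-X[i-3]) for i in range(4)]
        print(k,n,q.round(1).tolist(),'\n  X',X.round(4).tolist(),'centre',X.mean(0).round(4),'sides',np.round(e,4))
        for i in range(4):
            d=X[(i+1)%4]-X[i]
            if np.linalg.norm(d)>.2: print('   long yaw',np.degrees(np.arctan(d[1]/d[0])).round(2))
            else: print('   short yaw',np.degrees(np.arctan(-d[0]/d[1])).round(2))
K,R,t=P('top')
for k,(x,y) in {'D':(.6206,.1038),'A':(.6485,-.1084),'C':(.4406,.098),'B':(.4463,-.091),'pR':(.6098,.3503),'pL':(.6532,-.3543)}.items():
    u=proj('top',(x,y,.055)).round().astype(int); w=D[u[1]-9:u[1]+10,u[0]-9:u[0]+10]
    yy,xx=np.mgrid[u[1]-9:u[1]+10,u[0]-9:u[0]+10]
    pc=np.stack([xx.ravel(),yy.ravel(),np.ones(xx.size)]); Xw=(R.T@(np.linalg.inv(K)@pc*w.ravel()-t[:,None])).T
    s=Xw[Xw[:,2]>.055-0]; s=s[s[:,2]<.075]
    print(k,'post top h',np.median(s[:,2]).round(4),len(s),'xy mid',((s.min(0)+s.max(0))/2).round(4)[:2], s.mean(0)[:2].round(4))
E
python3 m2.py
```

```text
trayR top [[208.8, 167.9], [222.0, 275.9], [158.7, 284.6], [146.9, 176.1]] 
  X [[0.6894, 0.274], [0.4038, 0.2368], [0.3828, 0.3997], [0.6681, 0.4363]] centre [0.536  0.3367] sides [0.2881 0.1642 0.2877 0.1637]
   long yaw 7.42
   short yaw 7.35
   long yaw 7.32
   short yaw 7.49
trayR scene [[432.9, 214.7], [510.7, 215.1], [567.1, 330.6], [464.9, 327.5]] 
  X [[0.4067, 0.2347], [0.3863, 0.3995], [0.684, 0.4378], [0.7003, 0.2729]] centre [0.5443 0.3362] sides [0.1661 0.3002 0.1657 0.2961]
   short yaw 7.05
   long yaw 7.32
   short yaw 5.63
   long yaw 7.42
trayL top [[415.2, 153.6], [476.0, 156.5], [476.0, 263.7], [413.4, 261.7]] 
  X [[0.7254, -0.2747], [0.7169, -0.4374], [0.4301, -0.4263], [0.4368, -0.262]] centre [ 0.5773 -0.3501] sides [0.1629 0.287  0.1645 0.2889]
   short yaw -2.99
   long yaw -2.21
   short yaw -2.34
   long yaw -2.51
trayL scene [[210.6, 205.8], [148.1, 310.1], [60.5, 295.2], [140.0, 197.7]] 
  X [[0.4386, -0.2544], [0.7372, -0.2671], [0.7263, -0.4395], [0.4303, -0.426]] centre [ 0.5831 -0.3468] sides [0.2988 0.1727 0.2963 0.1718]
   long yaw -2.44
   short yaw -3.59
   long yaw -2.62
   short yaw -2.78
D post top h 0.0598 116 xy mid [0.6208 0.102 ] [0.6209 0.1022]
A post top h 0.0594 118 xy mid [ 0.6476 -0.109 ] [ 0.6476 -0.1088]
C post top h 0.0598 122 xy mid [0.4404 0.096 ] [0.4405 0.0963]
B post top h 0.0599 117 xy mid [ 0.4467 -0.0908] [ 0.4466 -0.0916]
pR post top h 0.0631 136 xy mid [0.6102 0.3473] [0.6093 0.3475]
pL post top h 0.0635 131 xy mid [ 0.6532 -0.3546] [ 0.653  -0.3538]
```

Call:
arm_command([
  {"x": 0.02, "y": 0.012, "wz": 4},
  {"x": 0.06, "y": 0.035, "wz": 11},
  {"x": 0.1, "y": 0.058, "wz": 18},
  {"x": 0.14, "y": 0.08, "wz": 25},
  {"x": 0.18, "y": 0.1, "wz": 32},
  {"x": 0.22, "y": 0.125, "wz": 39},
  {"x": 0.26, "y": 0.148, "wz": 46},
  {"x": 0.3, "y": 0.17, "wz": 53},
], grip=-1)

```text
invalid input
```

Call:
arm_command([
  {"x": 0.04, "y": 0.022, "wz": 6},
  {"x": 0.08, "y": 0.045, "wz": 12},
  {"x": 0.1, "y": 0.058, "wz": 18},
  {"x": 0.112, "y": 0.063, "wz": 20.5},
  {"x": 0.112, "y": 0.063, "wz": 20.5},
  {"x": 0.112, "y": 0.063, "wz": 20.5},
])

```text
invalid input
```

```bash
cat >> h.py <<'E'
def wcap(f):
    s=env.state(); p,d=env.capture('wrist'); cv2.imwrite(f'pics/{f}.png',p[:,:,::-1]); np.savez(f'pics/{f}.npz',pos=s['eef_pos'],R=s['orientation'],d=d); return s
def wT(f):
    s=np.load(f'pics/{f}.npz'); T=np.eye(4);T[:3,:3]=s['R'];T[:3,3]=s['pos']; return T@env.camera_info('wrist')['hand_eye']
def wray(f,uv,z):
    c=env.camera_info('wrist'); T=wT(f); x=(uv[0]-c['cx'])/c['fx'];y=(uv[1]-c['cy'])/c['fy']; r=np.hypot(x,y); s=np.sin(r)/max(r,1e-9)
    d=T[:3,:3]@[x*s,y*s,np.cos(r)]; o=T[:3,3]; return o+d*(z-o[2])/d[2]
def wproj(f,X):
    c=env.camera_info('wrist'); T=np.linalg.inv(wT(f)); p=T[:3,:3]@np.asarray(X)+T[:3,3]; r=np.arctan2(np.hypot(p[0],p[1]),p[2]); a=np.arctan2(p[1],p[0])
    return np.array([c['cx']+c['fx']*r*np.cos(a),c['cy']+c['fy']*r*np.sin(a)])
def info():
    s=env.state(); R=s['orientation']; print('t',round(s['t'],2),'pos',s['eef_pos'].round(4),'alpha',np.degrees(np.arctan2(R[1,1],R[0,1])).round(2)%360,'tilt',R[:,2].round(3),'F',s['force'].round(1),'w',round(s['gripper_width'],3),'q',np.round(s['qpos'],2))
E
python3 - <<'E'
from h import *
info(); wcap('w1')
E
```

```text
t 0.1 pos [ 0.1477 -0.5812  0.2101] alpha 104.25 tilt [-0.001  0.002 -1.   ] F [-0.7 -0.4  0.5] w 1.001 q [-0.99  0.04  0.08 -0.   -1.62 -0.33]
```

View pics/w1.png

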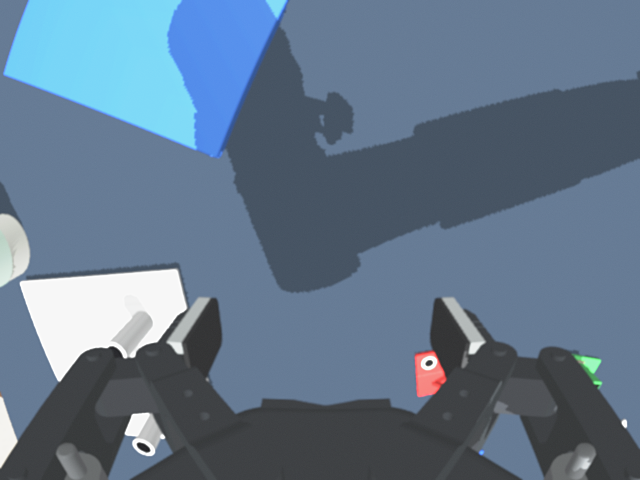

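Call:
arm_command([
  {"x": 0.02, "y": 0.012, "z": 0, "wx": 0, "wy": 0, "wz": 4},
  {"x": 0.06, "y": 0.035, "z": 0, "wx": 0, "wy": 0, "wz": 11},
  {"x": 0.1, "y": 0.058, "z": 0, "wx": 0, "wy": 0, "wz": 18},
  {"x": 0.14, "y": 0.08, "z": 0, "wx": 0, "wy": 0, "wz": 25},
  {"x": 0.18, "y": 0.1, "z": 0, "wx": 0, "wy": 0, "wz": 32},
  {"x": 0.22, "y": 0.125, "z": 0, "wx": 0, "wy": 0, "wz": 39},
  {"x": 0.26, "y": 0.148, "z": 0, "wx": 0, "wy": 0, "wz": 46},
  {"x": 0.3, "y": 0.17, "z": 0, "wx": 0, "wy": 0, "wz": 53},
], grip=-1)

```text
t: 0.95
eef_pos: [0.4492, -0.4101, 0.2109]
orientation: [[-0.382, -0.924, -0.0], [-0.924, 0.382, 0.0], [-0.0, 0.0, -1.0]]
force: [1.4, -0.9, 0.1]
gripper_width: 1.003
```

Call:
arm_command([
  {"x": 0.04, "y": 0.022, "z": 0, "wx": 0, "wy": 0, "wz": 7},
  {"x": 0.08, "y": 0.045, "z": 0, "wx": 0, "wy": 0, "wz": 14},
  {"x": 0.1, "y": 0.055, "z": 0, "wx": 0, "wy": 0, "wz": 18},
  {"x": 0.11, "y": 0.06, "z": 0, "wx": 0, "wy": 0, "wz": 20},
  {"x": 0.11, "y": 0.06, "z": 0, "wx": 0, "wy": 0, "wz": 20},
])

```text
t: 1.45
eef_pos: [0.5583, -0.3508, 0.21]
orientation: [[-0.047, -0.999, -0.002], [-0.999, 0.047, 0.001], [-0.0, 0.002, -1.0]]
force: [-0.7, -0.4, -0.3]
gripper_width: 0.998
```

Run:
```python
from h import *
info(); wcap('w2')
```

```text
t 1.45 pos [ 0.5583 -0.3508  0.21  ] alpha 177.32 tilt [-0.002  0.001 -1.   ] F [-0.7 -0.4 -0.3] w 0.998 q [-0.26  0.2   0.26 -0.   -1.63  0.21]
```

View pics/w2.png

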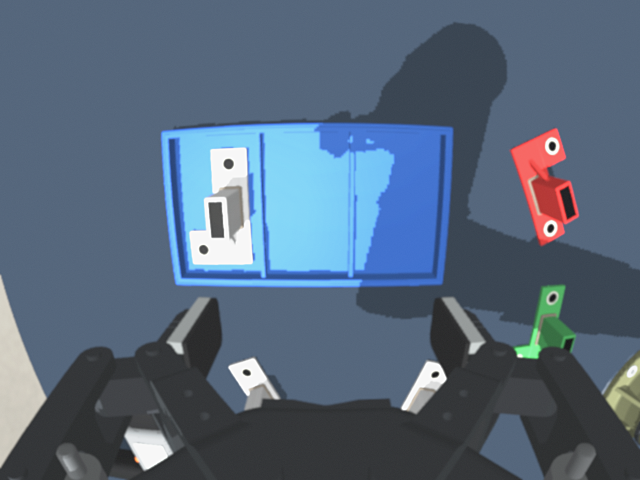

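Run:
```python
from h import *
a=cv2.imread('pics/w2.png'); cv2.imwrite('pics/w2z.png',cv2.resize(a[110:300,150:470],None,fx=2.5,fy=2.5,interpolation=2))
for uv in((163,132),(452,128),(441,284),(178,284)): print(uv,wray('w2',uv,.022).round(4))
for uv in((263,134),(264,276),(352,134),(351,276)): print('part',uv,wray('w2',uv,.016).round(4))
e,o=[dark(a,u,6) for u in((204,250),(228,164))]
print('patL holes',wray('w2',e,.01).round(4),wray('w2',o,.01).round(4))
```

```text
(163, 132) [ 0.7168 -0.4382  0.022 ]
(452, 128) [ 0.4335 -0.4262  0.022 ]
(441, 284) [ 0.4408 -0.2651  0.022 ]
(178, 284) [ 0.7228 -0.277   0.022 ]
part (263, 134) [ 0.6158 -0.4258  0.016 ]
part (264, 276) [ 0.6268 -0.2815  0.016 ]
part (352, 134) [ 0.531  -0.4211  0.016 ]
part (351, 276) [ 0.5364 -0.2776  0.016 ]
patL holes [ 0.6914 -0.3117  0.01  ] [ 0.6542 -0.3995  0.01  ]
```

View pics/w2z.png

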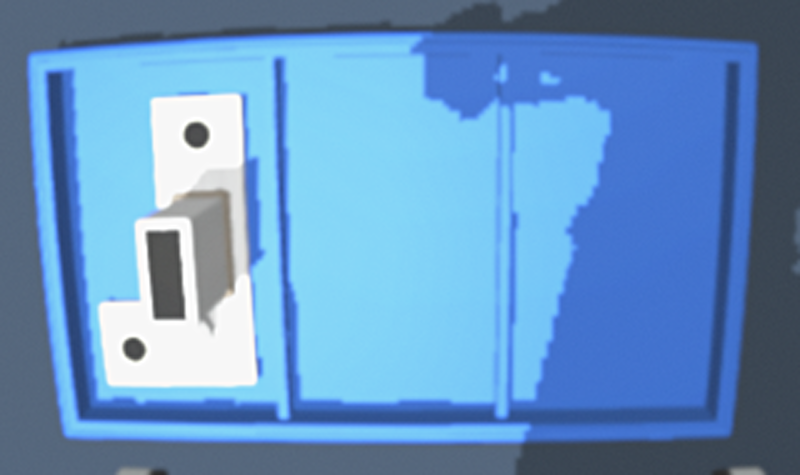

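Call:
arm_command([
  {"x": 0.01, "y": 0.03, "z": -0.01, "wx": 0, "wy": 0, "wz": 3},
  {"x": 0.03, "y": 0.075, "z": -0.03, "wx": 0, "wy": 0, "wz": 8},
  {"x": 0.045, "y": 0.12, "z": -0.05, "wx": 0, "wy": 0, "wz": 13},
  {"x": 0.065, "y": 0.165, "z": -0.07, "wx": 0, "wy": 0, "wz": 18},
  {"x": 0.08, "y": 0.21, "z": -0.08, "wx": 0, "wy": 0, "wz": 21},
  {"x": 0.09, "y": 0.2426, "z": -0.085, "wx": 0, "wy": 0, "wz": 23.4},
  {"x": 0.09, "y": 0.2426, "z": -0.085, "wx": 0, "wy": 0, "wz": 23.4},
  {"x": 0.09, "y": 0.2426, "z": -0.085, "wx": 0, "wy": 0, "wz": 23.4},
])

```text
t: 2.3
eef_pos: [0.6473, -0.1094, 0.1263]
orientation: [[0.352, -0.936, -0.0], [-0.936, -0.352, -0.0], [0.0, 0.0, -1.0]]
force: [0.9, 0.5, 0.3]
gripper_width: 0.998
```

Run:
```python
from h import *
info(); wcap('w3'); print(wproj('w3',(.6485,-.1084,.06)))
```

```text
t 2.3 pos [ 0.6473 -0.1094  0.1263] alpha 200.6 tilt [-0. -0. -1.] F [0.9 0.5 0.3] w 0.998 q [ 0.14  0.19  0.1   0.   -1.47  0.22]
[324.7944723  247.33794211]
```

View pics/w3.png

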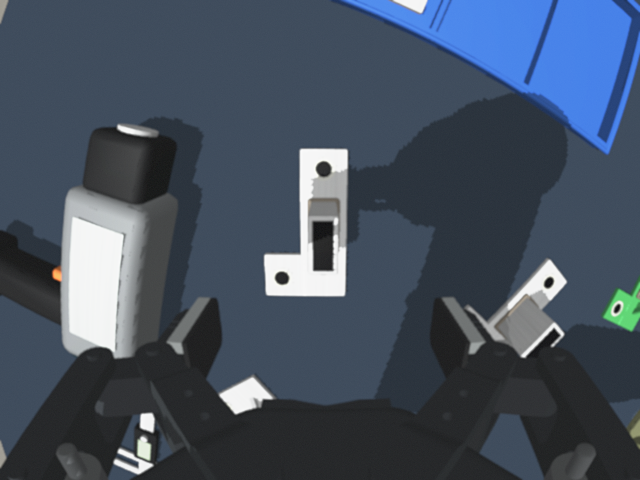

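Call:
arm_command([
  {"x": 0, "y": 0, "z": -0.04, "wx": 0, "wy": 0, "wz": 0},
  {"x": 0, "y": 0, "z": -0.075, "wx": 0, "wy": 0, "wz": 0},
  {"x": 0, "y": 0, "z": -0.089, "wx": 0, "wy": 0, "wz": 0},
  {"x": 0, "y": 0, "z": -0.089, "wx": 0, "wy": 0, "wz": 0},
])

```text
t: 2.75
eef_pos: [0.6461, -0.1105, 0.0351]
orientation: [[0.351, -0.937, -0.004], [-0.937, -0.351, -0.0], [-0.001, 0.004, -1.0]]
force: [0.1, -0.4, 0.5]
gripper_width: 0.999
```

Call:
arm_command([
  {"x": 0, "y": 0, "z": 0, "wx": 0, "wy": 0, "wz": 0},
  {"x": 0, "y": 0, "z": 0, "wx": 0, "wy": 0, "wz": 0},
  {"x": 0, "y": 0, "z": 0, "wx": 0, "wy": 0, "wz": 0},
  {"x": 0, "y": 0, "z": 0, "wx": 0, "wy": 0, "wz": 0},
  {"x": 0, "y": 0, "z": 0, "wx": 0, "wy": 0, "wz": 0},
  {"x": 0, "y": 0, "z": 0, "wx": 0, "wy": 0, "wz": 0},
  {"x": 0, "y": 0, "z": 0, "wx": 0, "wy": 0, "wz": 0},
  {"x": 0, "y": 0, "z": 0, "wx": 0, "wy": 0, "wz": 0},
], grip=1)

```text
t: 3.55
eef_pos: [0.6486, -0.1087, 0.0381]
orientation: [[0.353, -0.936, 0.002], [-0.936, -0.353, -0.0], [0.001, -0.002, -1.0]]
force: [1.7, 2.3, 4.8]
gripper_width: 0.197
```

Run:
```python
from h import *
info(); wcap('w4')
```

```text
t 3.55 pos [ 0.6486 -0.1087  0.0381] alpha 200.68 tilt [ 0.002 -0.    -1.   ] F [1.7 2.3 4.8] w 0.197 q [ 0.14  0.23 -0.02  0.   -1.32  0.22]
```

View pics/w4.png

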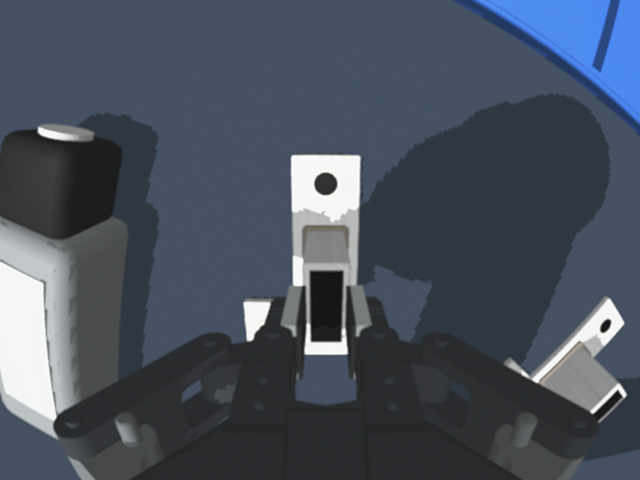

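Call:
arm_command([
  {"x": 0, "y": 0, "z": 0.02, "wx": 0, "wy": 0, "wz": 0},
  {"x": 0, "y": 0, "z": 0.05, "wx": 0, "wy": 0, "wz": 0},
  {"x": 0, "y": 0, "z": 0.08, "wx": 0, "wy": 0, "wz": 0},
  {"x": 0, "y": -0.015, "z": 0.1, "wx": 0, "wy": 0, "wz": 0},
  {"x": -0.01, "y": -0.045, "z": 0.11, "wx": 0, "wy": 0, "wz": -4},
  {"x": -0.03, "y": -0.085, "z": 0.11, "wx": 0, "wy": 0, "wz": -8},
  {"x": -0.045, "y": -0.125, "z": 0.11, "wx": 0, "wy": 0, "wz": -12},
  {"x": -0.06, "y": -0.165, "z": 0.11, "wx": 0, "wy": 0, "wz": -16},
])

```text
t: 4.4
eef_pos: [0.5857, -0.2745, 0.1444]
orientation: [[0.079, -0.997, -0.004], [-0.997, -0.079, 0.002], [-0.002, 0.004, -1.0]]
force: [1.2, -0.3, -3.7]
gripper_width: 0.193
```

Call:
arm_command([
  {"x": -0.013, "y": -0.04, "z": 0, "wx": 0, "wy": 0, "wz": -4},
  {"x": -0.021, "y": -0.065, "z": 0, "wx": 0, "wy": 0, "wz": -6},
  {"x": -0.025, "y": -0.0773, "z": 0, "wx": 0, "wy": 0, "wz": -7.05},
  {"x": -0.025, "y": -0.0773, "z": 0, "wx": 0, "wy": 0, "wz": -7.05},
  {"x": -0.025, "y": -0.0773, "z": -0.02, "wx": 0, "wy": 0, "wz": -7.05},
  {"x": -0.025, "y": -0.0773, "z": -0.04, "wx": 0, "wy": 0, "wz": -7.05},
  {"x": -0.025, "y": -0.0773, "z": -0.04, "wx": 0, "wy": 0, "wz": -7.05},
])

```text
t: 5.1
eef_pos: [0.5611, -0.3487, 0.1018]
orientation: [[-0.04, -0.999, -0.007], [-0.999, 0.04, 0.005], [-0.004, 0.007, -1.0]]
force: [-0.4, -0.1, -5.5]
gripper_width: 0.187
```

Run:
```python
from h import *
info(); wcap('w5')
```

```text
t 5.1 pos [ 0.5611 -0.3487  0.1018] alpha 177.68 tilt [-0.007  0.005 -1.   ] F [-0.4 -0.1 -5.5] w 0.187 q [-0.26  0.22  0.09 -0.   -1.44  0.22]
```

View pics/w5.png

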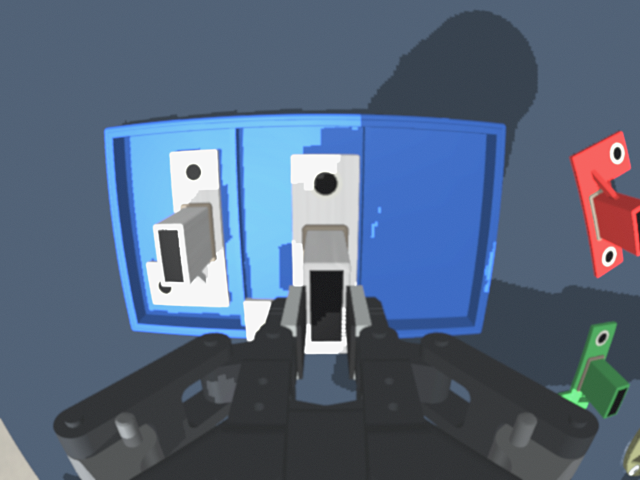

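```bash
cat >> h.py <<'E'
def held(f,hand,dz,uv=(325,183)):
    """position/yaw-known estimate of the held bracket origin from its far hole"""
    a=cv2.imread(f'pics/{f}.png'); u=dark(a,uv,9); z=np.load(f'pics/{f}.npz'); R=z['R']; th=np.arctan2(-R[1,1],-R[0,1])
    zt=z['pos'][2]-dz+.006; X=wray(f,u,zt)
    b=np.array([[np.cos(th),-np.sin(th)],[np.sin(th),np.cos(th)]])
    o=X[:2]-b@[0,-hand*.044]
    print('hole px',u.round(1),'hole',X.round(4),'origin',o.round(4),'tcp',z['pos'].round(4),'yaw',np.degrees(th).round(2))
E
python3 - <<'E'
from h import *
held('w4',1,.0375); held('w5',1,.037)
for uv in((106,128),(505,126),(481,332),(134,332)): print(uv,wray('w5',uv,.022).round(4))
E
```

```text
hole px [325.1 183.2] hole [ 0.666  -0.1504  0.0066] origin [ 0.6505 -0.1093] tcp [ 0.6486 -0.1087  0.0381] yaw 20.68
hole px [325.2 183.2] hole [ 0.5605 -0.3938  0.0708] origin [ 0.5623 -0.3498] tcp [ 0.5611 -0.3487  0.1018] yaw -2.32
(106, 128) [ 0.7169 -0.4392  0.022 ]
(505, 126) [ 0.4334 -0.4259  0.022 ]
(481, 332) [ 0.4396 -0.2658  0.022 ]
(134, 332) [ 0.7239 -0.2753  0.022 ]
```

Call:
arm_command([
  {"x": 0.001, "y": -0.001, "z": -0.03, "wx": 0, "wy": 0, "wz": 0},
  {"x": 0.001, "y": -0.001, "z": -0.05, "wx": 0, "wy": 0, "wz": 0},
  {"x": 0.001, "y": -0.001, "z": -0.058, "wx": 0, "wy": 0, "wz": 0},
  {"x": 0.001, "y": -0.001, "z": -0.06, "wx": 0, "wy": 0, "wz": 0},
  {"x": 0.001, "y": -0.001, "z": -0.06, "wx": 0, "wy": 0, "wz": 0},
  {"x": 0.001, "y": -0.001, "z": -0.06, "wx": 0, "wy": 0, "wz": 0},
])

```text
t: 5.75
eef_pos: [0.5647, -0.3526, 0.049]
orientation: [[-0.041, -0.999, 0.002], [-0.999, 0.041, -0.001], [0.001, -0.002, -1.0]]
force: [-0.6, -0.1, -4.3]
gripper_width: 0.186
```

Call:
arm_command([
  {"x": 0, "y": 0, "z": -0.003, "wx": 0, "wy": 0, "wz": 0},
  {"x": 0, "y": 0, "z": -0.005, "wx": 0, "wy": 0, "wz": 0},
  {"x": 0, "y": 0, "z": -0.006, "wx": 0, "wy": 0, "wz": 0},
  {"x": 0, "y": 0, "z": -0.006, "wx": 0, "wy": 0, "wz": 0},
  {"x": 0, "y": 0, "z": -0.006, "wx": 0, "wy": 0, "wz": 0},
])

```text
t: 6.25
eef_pos: [0.5643, -0.3524, 0.0421]
orientation: [[-0.042, -0.999, 0.001], [-0.999, 0.042, -0.001], [0.001, -0.002, -1.0]]
force: [1.0, 1.2, 2.1]
gripper_width: 0.189
```

Call:
arm_command([
  {"x": 0, "y": 0, "z": 0, "wx": 0, "wy": 0, "wz": 0},
  {"x": 0, "y": 0, "z": 0, "wx": 0, "wy": 0, "wz": 0},
  {"x": 0, "y": 0, "z": 0, "wx": 0, "wy": 0, "wz": 0},
  {"x": 0, "y": 0, "z": 0, "wx": 0, "wy": 0, "wz": 0},
  {"x": 0, "y": 0, "z": 0, "wx": 0, "wy": 0, "wz": 0},
  {"x": 0, "y": 0, "z": 0.02, "wx": 0, "wy": 0, "wz": 0},
  {"x": 0, "y": 0, "z": 0.06, "wx": 0, "wy": 0, "wz": 0},
  {"x": 0, "y": 0, "z": 0.08, "wx": 0, "wy": 0, "wz": 0},
], grip=-1)

```text
t: 7.05
eef_pos: [0.5645, -0.353, 0.1247]
orientation: [[-0.042, -0.999, 0.003], [-0.999, 0.042, -0.002], [0.002, -0.003, -1.0]]
force: [-0.1, -0.4, 0.7]
gripper_width: 1.001
```

Run:
```python
from h import *
info(); wcap('w6')
```

```text
t 7.05 pos [ 0.5645 -0.353   0.1247] alpha 177.61 tilt [ 0.003 -0.002 -1.   ] F [-0.1 -0.4  0.7] w 1.001 q [-0.26  0.22  0.12  0.   -1.47  0.22]
```

View pics/w6.png

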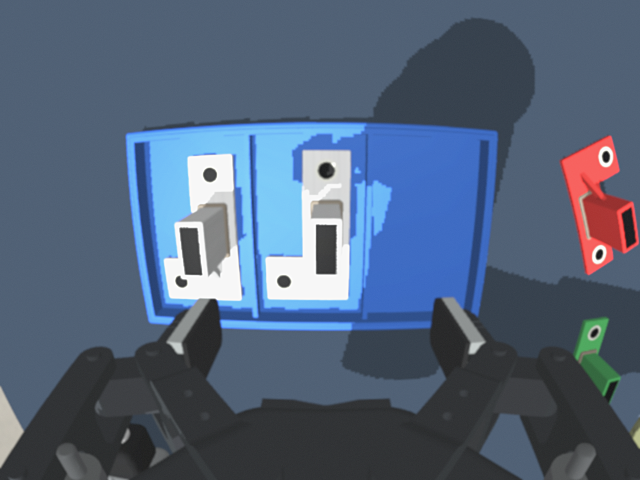

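Call:
arm_command([
  {"x": -0.01, "y": 0.025, "z": 0, "wx": 0, "wy": 0, "wz": -2},
  {"x": -0.03, "y": 0.065, "z": 0, "wx": 0, "wy": 0, "wz": -5},
  {"x": -0.05, "y": 0.11, "z": 0, "wx": 0, "wy": 0, "wz": -8},
  {"x": -0.07, "y": 0.155, "z": 0, "wx": 0, "wy": 0, "wz": -11},
  {"x": -0.09, "y": 0.2, "z": 0, "wx": 0, "wy": 0, "wz": -14},
  {"x": -0.108, "y": 0.24, "z": 0, "wx": 0, "wy": 0, "wz": -16},
  {"x": -0.1175, "y": 0.2605, "z": 0, "wx": 0, "wy": 0, "wz": -18},
  {"x": -0.1175, "y": 0.2605, "z": 0, "wx": 0, "wy": 0, "wz": -18},
])

```text
t: 7.9
eef_pos: [0.4458, -0.0896, 0.1215]
orientation: [[-0.346, -0.938, 0.002], [-0.938, 0.346, 0.001], [-0.002, -0.002, -1.0]]
force: [-0.1, -0.2, 0.2]
gripper_width: 1.005
```

Run:
```python
from h import *
info(); wcap('w7'); print(wproj('w7',(.4463,-.091,.06)))
```

```text
t 7.9 pos [ 0.4458 -0.0896  0.1215] alpha 159.77 tilt [ 0.002  0.001 -1.   ] F [-0.1 -0.2  0.2] w 1.005 q [ 0.25 -0.36 -0.43 -0.   -1.5  -0.6 ]
[326.17421537 245.60754128]
```

View pics/w7.png

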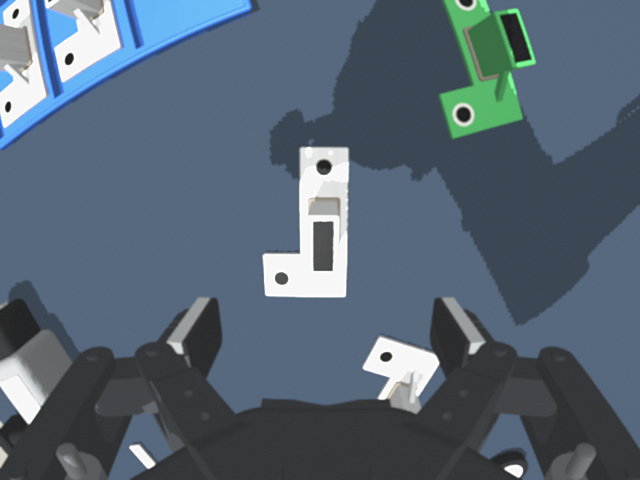

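Call:
arm_command([
  {"x": 0, "y": 0, "z": -0.04, "wx": 0, "wy": 0, "wz": 0},
  {"x": 0, "y": 0, "z": -0.072, "wx": 0, "wy": 0, "wz": 0},
  {"x": 0, "y": 0, "z": -0.084, "wx": 0, "wy": 0, "wz": 0},
  {"x": 0, "y": 0, "z": -0.084, "wx": 0, "wy": 0, "wz": 0},
])

```text
t: 8.35
eef_pos: [0.4452, -0.0926, 0.0354]
orientation: [[-0.349, -0.937, -0.004], [-0.937, 0.349, -0.001], [0.002, 0.003, -1.0]]
force: [-0.1, -0.2, 0.3]
gripper_width: 0.997
```

Call:
arm_command([
  {"x": 0, "y": 0, "z": 0, "wx": 0, "wy": 0, "wz": 0},
  {"x": 0, "y": 0, "z": 0, "wx": 0, "wy": 0, "wz": 0},
  {"x": 0, "y": 0, "z": 0, "wx": 0, "wy": 0, "wz": 0},
  {"x": 0, "y": 0, "z": 0, "wx": 0, "wy": 0, "wz": 0},
  {"x": 0, "y": 0, "z": 0, "wx": 0, "wy": 0, "wz": 0},
  {"x": 0, "y": 0, "z": 0, "wx": 0, "wy": 0, "wz": 0},
  {"x": 0, "y": 0, "z": 0, "wx": 0, "wy": 0, "wz": 0},
  {"x": 0, "y": 0, "z": 0, "wx": 0, "wy": 0, "wz": 0},
], grip=1)

```text
t: 9.15
eef_pos: [0.447, -0.0918, 0.0378]
orientation: [[-0.348, -0.937, 0.002], [-0.937, 0.348, -0.0], [-0.0, -0.002, -1.0]]
force: [2.1, -0.8, 4.6]
gripper_width: 0.193
```

Call:
arm_command([
  {"x": 0, "y": 0, "z": 0.02, "wx": 0, "wy": 0, "wz": 0},
  {"x": 0, "y": 0, "z": 0.05, "wx": 0, "wy": 0, "wz": 0},
  {"x": 0, "y": 0, "z": 0.08, "wx": 0, "wy": 0, "wz": 0},
  {"x": 0, "y": -0.015, "z": 0.1, "wx": 0, "wy": 0, "wz": 0},
  {"x": 0.005, "y": -0.045, "z": 0.11, "wx": 0, "wy": 0, "wz": 4},
  {"x": 0.01, "y": -0.085, "z": 0.11, "wx": 0, "wy": 0, "wz": 8},
  {"x": 0.015, "y": -0.125, "z": 0.11, "wx": 0, "wy": 0, "wz": 12},
  {"x": 0.02, "y": -0.17, "z": 0.11, "wx": 0, "wy": 0, "wz": 15},
])

```text
t: 9.95
eef_pos: [0.4654, -0.2621, 0.1449]
orientation: [[-0.09, -0.996, -0.003], [-0.996, 0.09, 0.003], [-0.002, 0.003, -1.0]]
force: [1.2, 0.1, -2.9]
gripper_width: 0.191
```

Call:
arm_command([
  {"x": 0.003, "y": -0.04, "z": 0, "wx": 0, "wy": 0, "wz": 2},
  {"x": 0.005, "y": -0.07, "z": 0, "wx": 0, "wy": 0, "wz": 3},
  {"x": 0.005, "y": -0.0855, "z": 0, "wx": 0, "wy": 0, "wz": 3},
  {"x": 0.005, "y": -0.0855, "z": 0, "wx": 0, "wy": 0, "wz": 3},
  {"x": 0.005, "y": -0.0855, "z": -0.02, "wx": 0, "wy": 0, "wz": 3},
  {"x": 0.005, "y": -0.0855, "z": -0.04, "wx": 0, "wy": 0, "wz": 3},
  {"x": 0.005, "y": -0.0855, "z": -0.04, "wx": 0, "wy": 0, "wz": 3},
])

```text
t: 10.65
eef_pos: [0.4693, -0.3447, 0.1025]
orientation: [[-0.041, -0.999, -0.006], [-0.999, 0.041, 0.005], [-0.004, 0.007, -1.0]]
force: [-0.1, 1.4, -4.6]
gripper_width: 0.19
```

Run:
```python
from h import *
info(); wcap('w8'); held('w8',1,.037)
```

```text
t 10.65 pos [ 0.4693 -0.3447  0.1025] alpha 177.63 tilt [-0.006  0.005 -1.   ] F [-0.1  1.4 -4.6] w 0.19 q [-0.29  0.02 -0.14 -0.   -1.43  0.25]
hole px [325.4 184.2] hole [ 0.4686 -0.3893  0.0715] origin [ 0.4704 -0.3454] tcp [ 0.4693 -0.3447  0.1025] yaw -2.37
```

View pics/w8.png

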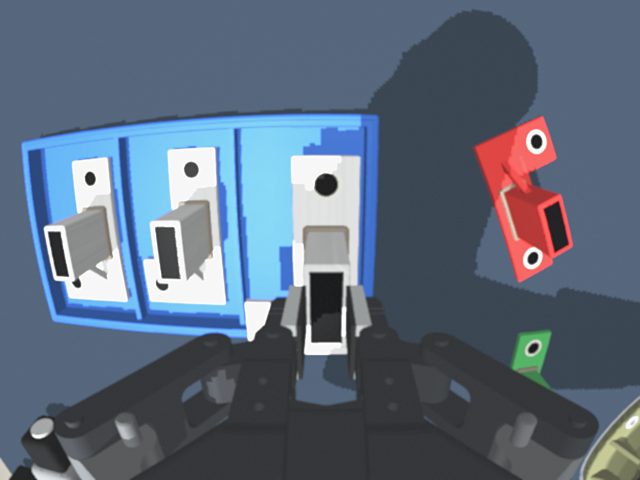

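Call:
arm_command([
  {"x": 0, "y": -0.001, "z": -0.03, "wx": 0, "wy": 0, "wz": 0},
  {"x": 0, "y": -0.001, "z": -0.05, "wx": 0, "wy": 0, "wz": 0},
  {"x": 0, "y": -0.001, "z": -0.057, "wx": 0, "wy": 0, "wz": 0},
  {"x": 0, "y": -0.001, "z": -0.06, "wx": 0, "wy": 0, "wz": 0},
  {"x": 0, "y": -0.001, "z": -0.062, "wx": 0, "wy": 0, "wz": 0},
  {"x": 0, "y": -0.001, "z": -0.064, "wx": 0, "wy": 0, "wz": 0},
  {"x": 0, "y": -0.001, "z": -0.066, "wx": 0, "wy": 0, "wz": 0},
  {"x": 0, "y": -0.001, "z": -0.066, "wx": 0, "wy": 0, "wz": 0},
])

```text
t: 11.5
eef_pos: [0.4719, -0.3486, 0.042]
orientation: [[-0.042, -0.999, 0.002], [-0.999, 0.042, -0.001], [0.001, -0.002, -1.0]]
force: [1.8, 0.4, -1.5]
gripper_width: 0.19
```

Call:
arm_command([
  {"x": 0, "y": 0, "z": 0, "wx": 0, "wy": 0, "wz": 0},
  {"x": 0, "y": 0, "z": 0, "wx": 0, "wy": 0, "wz": 0},
])

```text
t: 11.7
eef_pos: [0.4719, -0.3486, 0.042]
orientation: [[-0.042, -0.999, 0.002], [-0.999, 0.042, -0.001], [0.001, -0.002, -1.0]]
force: [1.9, -0.4, 0.7]
gripper_width: 0.191
```

Contact (weight off). Release and rise.

Call:
arm_command([
  {"x": 0, "y": 0, "z": 0, "wx": 0, "wy": 0, "wz": 0},
  {"x": 0, "y": 0, "z": 0, "wx": 0, "wy": 0, "wz": 0},
  {"x": 0, "y": 0, "z": 0, "wx": 0, "wy": 0, "wz": 0},
  {"x": 0, "y": 0, "z": 0, "wx": 0, "wy": 0, "wz": 0},
  {"x": 0, "y": 0, "z": 0, "wx": 0, "wy": 0, "wz": 0},
  {"x": 0, "y": 0, "z": 0.02, "wx": 0, "wy": 0, "wz": 0},
  {"x": 0, "y": 0, "z": 0.06, "wx": 0, "wy": 0, "wz": 0},
  {"x": 0, "y": 0, "z": 0.08, "wx": 0, "wy": 0, "wz": 0},
], grip=-1)

```text
t: 12.5
eef_pos: [0.472, -0.349, 0.1245]
orientation: [[-0.042, -0.999, 0.003], [-0.999, 0.042, -0.003], [0.002, -0.003, -1.0]]
force: [-0.2, -0.3, 1.0]
gripper_width: 0.999
```

Run:
```python
from h import *
info(); wcap('w9')
```

```text
t 12.5 pos [ 0.472  -0.349   0.1245] alpha 177.61 tilt [ 0.003 -0.003 -1.   ] F [-0.2 -0.3  1. ] w 0.999 q [-0.29  0.01 -0.1   0.   -1.45  0.25]
```

View pics/w9.png

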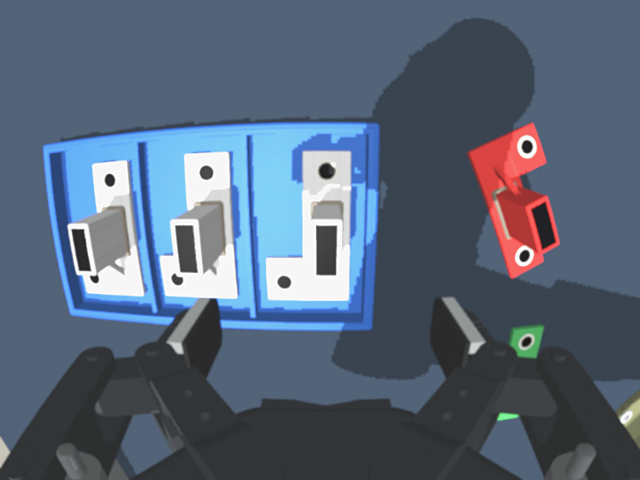

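Call:
arm_command([
  {"x": 0.008, "y": 0.025, "z": 0, "wx": 0, "wy": 0, "wz": 3},
  {"x": 0.023, "y": 0.07, "z": 0, "wx": 0, "wy": 0, "wz": 8},
  {"x": 0.037, "y": 0.113, "z": 0, "wx": 0, "wy": 0, "wz": 13},
  {"x": 0.052, "y": 0.158, "z": 0, "wx": 0, "wy": 0, "wz": 19},
  {"x": 0.067, "y": 0.203, "z": 0, "wx": 0, "wy": 0, "wz": 25},
  {"x": 0.082, "y": 0.248, "z": 0, "wx": 0, "wy": 0, "wz": 31},
  {"x": 0.097, "y": 0.293, "z": 0, "wx": 0, "wy": 0, "wz": 37},
  {"x": 0.112, "y": 0.338, "z": 0, "wx": 0, "wy": 0, "wz": 43},
])

```text
t: 13.35
eef_pos: [0.5835, -0.0082, 0.121]
orientation: [[0.654, -0.756, 0.0], [-0.756, -0.654, -0.0], [0.0, -0.0, -1.0]]
force: [0.6, -0.4, 0.2]
gripper_width: 1.0
```

Call:
arm_command([
  {"x": 0.015, "y": 0.045, "z": 0, "wx": 0, "wy": 0, "wz": 6},
  {"x": 0.029, "y": 0.088, "z": 0, "wx": 0, "wy": 0, "wz": 11},
  {"x": 0.037, "y": 0.1133, "z": 0, "wx": 0, "wy": 0, "wz": 13.9},
  {"x": 0.037, "y": 0.1133, "z": 0, "wx": 0, "wy": 0, "wz": 13.9},
  {"x": 0.037, "y": 0.1133, "z": 0, "wx": 0, "wy": 0, "wz": 13.9},
])

```text
t: 13.85
eef_pos: [0.6201, 0.1036, 0.1203]
orientation: [[0.815, -0.58, -0.001], [-0.58, -0.815, -0.001], [-0.0, 0.001, -1.0]]
force: [-0.1, 0.8, -0.5]
gripper_width: 0.999
```

Run:
```python
from h import *
info(); wcap('w10'); print(wproj('w10',(.6206,.1038,.06)))
```

```text
t 13.85 pos [0.6201 0.1036 0.1203] alpha 234.54000000000002 tilt [-0.001 -0.001 -1.   ] F [-0.1  0.8 -0.5] w 0.999 q [ 0.48  0.12  0.01  0.   -1.46  0.47]
[325.28470185 249.60851757]
```

View pics/w10.png

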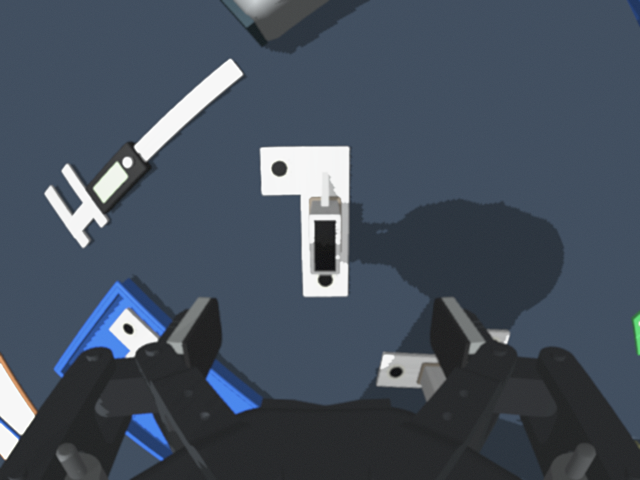

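Call:
arm_command([
  {"x": 0, "y": 0, "z": -0.04, "wx": 0, "wy": 0, "wz": 0},
  {"x": 0, "y": 0, "z": -0.072, "wx": 0, "wy": 0, "wz": 0},
  {"x": 0, "y": 0, "z": -0.084, "wx": 0, "wy": 0, "wz": 0},
  {"x": 0, "y": 0, "z": -0.084, "wx": 0, "wy": 0, "wz": 0},
])

```text
t: 14.3
eef_pos: [0.6192, 0.1017, 0.0354]
orientation: [[0.813, -0.582, -0.003], [-0.582, -0.813, -0.002], [-0.002, 0.003, -1.0]]
force: [0.6, -0.4, 1.3]
gripper_width: 0.999
```

Call:
arm_command([
  {"x": 0, "y": 0, "z": 0, "wx": 0, "wy": 0, "wz": 0},
  {"x": 0, "y": 0, "z": 0, "wx": 0, "wy": 0, "wz": 0},
  {"x": 0, "y": 0, "z": 0, "wx": 0, "wy": 0, "wz": 0},
  {"x": 0, "y": 0, "z": 0, "wx": 0, "wy": 0, "wz": 0},
  {"x": 0, "y": 0, "z": 0, "wx": 0, "wy": 0, "wz": 0},
  {"x": 0, "y": 0, "z": 0, "wx": 0, "wy": 0, "wz": 0},
  {"x": 0, "y": 0, "z": 0, "wx": 0, "wy": 0, "wz": 0},
  {"x": 0, "y": 0, "z": 0, "wx": 0, "wy": 0, "wz": 0},
], grip=1)

```text
t: 15.1
eef_pos: [0.6209, 0.1035, 0.0379]
orientation: [[0.814, -0.58, 0.002], [-0.58, -0.814, 0.0], [0.001, -0.001, -1.0]]
force: [0.7, 1.6, 5.5]
gripper_width: 0.192
```

Call:
arm_command([
  {"x": 0, "y": 0, "z": 0.02, "wx": 0, "wy": 0, "wz": 0},
  {"x": 0, "y": 0, "z": 0.05, "wx": 0, "wy": 0, "wz": 0},
  {"x": 0, "y": 0, "z": 0.08, "wx": 0, "wy": 0, "wz": -3},
  {"x": -0.005, "y": 0.015, "z": 0.1, "wx": 0, "wy": 0, "wz": -9},
  {"x": -0.02, "y": 0.045, "z": 0.11, "wx": 0, "wy": 0, "wz": -16},
  {"x": -0.035, "y": 0.085, "z": 0.11, "wx": 0, "wy": 0, "wz": -23},
  {"x": -0.053, "y": 0.125, "z": 0.11, "wx": 0, "wy": 0, "wz": -30},
  {"x": -0.07, "y": 0.165, "z": 0.11, "wx": 0, "wy": 0, "wz": -37},
])

```text
t: 15.9
eef_pos: [0.5484, 0.2688, 0.1448]
orientation: [[0.295, -0.955, -0.004], [-0.955, -0.295, -0.002], [0.001, 0.004, -1.0]]
force: [0.6, 0.3, -4.2]
gripper_width: 0.188
```

Call:
arm_command([
  {"x": -0.018, "y": 0.04, "z": 0, "wx": 0, "wy": 0, "wz": -6},
  {"x": -0.027, "y": 0.06, "z": 0, "wx": 0, "wy": 0, "wz": -9},
  {"x": -0.0305, "y": 0.069, "z": 0, "wx": 0, "wy": 0, "wz": -10.1},
  {"x": -0.0305, "y": 0.069, "z": 0, "wx": 0, "wy": 0, "wz": -10.1},
  {"x": -0.0305, "y": 0.069, "z": -0.02, "wx": 0, "wy": 0, "wz": -10.1},
  {"x": -0.0305, "y": 0.069, "z": -0.04, "wx": 0, "wy": 0, "wz": -10.1},
  {"x": -0.0305, "y": 0.069, "z": -0.04, "wx": 0, "wy": 0, "wz": -10.1},
  {"x": -0.0305, "y": 0.069, "z": -0.04, "wx": 0, "wy": 0, "wz": -10.1},
])

```text
t: 16.7
eef_pos: [0.5199, 0.3359, 0.1065]
orientation: [[0.128, -0.992, -0.001], [-0.992, -0.128, -0.002], [0.002, 0.001, -1.0]]
force: [0.9, -0.0, -2.1]
gripper_width: 0.187
```

Run:
```python
from h import *
info(); wcap('w11')
```

```text
t 16.7 pos [0.5199 0.3359 0.1065] alpha 187.38 tilt [-0.001 -0.002 -1.   ] F [ 0.9 -0.  -2.1] w 0.187 q [ 0.9   0.1  -0.04  0.   -1.43 -0.77]
```

View pics/w11.png

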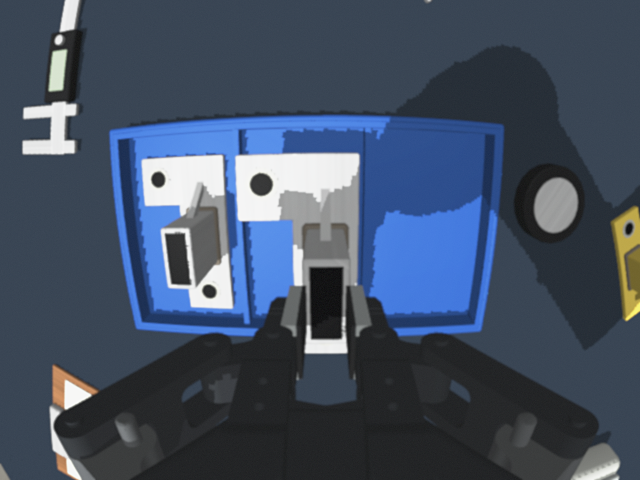

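Run:
```python
from h import *
q=np.array([wray('w11',uv,.022) for uv in((111,131),(503,126),(481,330),(137,328))]); print(q.round(4)); c=q.mean(0)
print('c',c.round(4)); 
for a,b in((0,1),(3,2)): d=q[a]-q[b]; print(np.degrees(np.arctan2(d[1],d[0])))
th=np.radians(7.4); b=np.array([[np.cos(th),-np.sin(th)],[np.sin(th),np.cos(th)]])
print('mid',c[:2]+b@[-.015,0],'near',c[:2]+b@[-.1065,0])
a=cv2.imread('pics/w11.png'); u=dark(a,(261,184),9); z=np.load('pics/w11.npz')['pos'][2]-.037+.006
X=wray('w11',u,z); print(u,X,'origin',X[:2]-b@[.034,-.044])
```

```text
[[0.6884 0.2746 0.022 ]
 [0.4069 0.2375 0.022 ]
 [0.3853 0.3965 0.022 ]
 [0.668  0.4339 0.022 ]]
c [0.5371 0.3356 0.022 ]
7.51379346651753
7.536446578603851
mid [0.52226258 0.33370477] near [0.43152467 0.32191998]
[260.97054213 184.0048661 ] [0.56075458 0.29550009 0.07545566] origin [0.52137076 0.33475457]
```

Call:
arm_command([
  {"x": 0.001, "y": -0.002, "z": -0.03, "wx": 0, "wy": 0, "wz": 0},
  {"x": 0.001, "y": -0.002, "z": -0.05, "wx": 0, "wy": 0, "wz": 0},
  {"x": 0.001, "y": -0.002, "z": -0.057, "wx": 0, "wy": 0, "wz": 0},
  {"x": 0.001, "y": -0.002, "z": -0.06, "wx": 0, "wy": 0, "wz": 0},
  {"x": 0.001, "y": -0.002, "z": -0.062, "wx": 0, "wy": 0, "wz": 0},
  {"x": 0.001, "y": -0.002, "z": -0.064, "wx": 0, "wy": 0, "wz": 0},
  {"x": 0.001, "y": -0.002, "z": -0.066, "wx": 0, "wy": 0, "wz": 0},
  {"x": 0.001, "y": -0.002, "z": -0.066, "wx": 0, "wy": 0, "wz": 0},
])

```text
t: 17.55
eef_pos: [0.5213, 0.3357, 0.0421]
orientation: [[0.129, -0.992, 0.002], [-0.992, -0.129, 0.001], [-0.001, -0.002, -1.0]]
force: [0.8, 0.8, -1.0]
gripper_width: 0.196
```

Call:
arm_command([
  {"x": 0, "y": 0, "z": 0, "wx": 0, "wy": 0, "wz": 0},
  {"x": 0, "y": 0, "z": 0, "wx": 0, "wy": 0, "wz": 0},
])

```text
t: 17.75
eef_pos: [0.5213, 0.3356, 0.0421]
orientation: [[0.129, -0.992, 0.002], [-0.992, -0.129, 0.001], [-0.001, -0.002, -1.0]]
force: [-0.2, 1.7, 1.8]
gripper_width: 0.189
```

Call:
arm_command([
  {"x": 0, "y": 0, "z": 0, "wx": 0, "wy": 0, "wz": 0},
  {"x": 0, "y": 0, "z": 0, "wx": 0, "wy": 0, "wz": 0},
  {"x": 0, "y": 0, "z": 0, "wx": 0, "wy": 0, "wz": 0},
  {"x": 0, "y": 0, "z": 0, "wx": 0, "wy": 0, "wz": 0},
  {"x": 0, "y": 0, "z": 0, "wx": 0, "wy": 0, "wz": 0},
  {"x": 0, "y": 0, "z": 0.02, "wx": 0, "wy": 0, "wz": 0},
  {"x": 0, "y": 0, "z": 0.06, "wx": 0, "wy": 0, "wz": 0},
  {"x": 0, "y": 0, "z": 0.08, "wx": 0, "wy": 0, "wz": 0},
], grip=-1)

```text
t: 18.55
eef_pos: [0.5218, 0.3354, 0.1246]
orientation: [[0.129, -0.992, 0.003], [-0.992, -0.129, 0.002], [-0.001, -0.003, -1.0]]
force: [-0.3, 0.9, 1.4]
gripper_width: 0.997
```

Run:
```python
from h import *
info(); wcap('w12')
```

```text
t 18.55 pos [0.5218 0.3354 0.1246] alpha 187.41 tilt [ 0.003  0.002 -1.   ] F [-0.3  0.9  1.4] w 0.997 q [ 0.89  0.1  -0.01  0.   -1.46 -0.77]
```

View pics/w12.png

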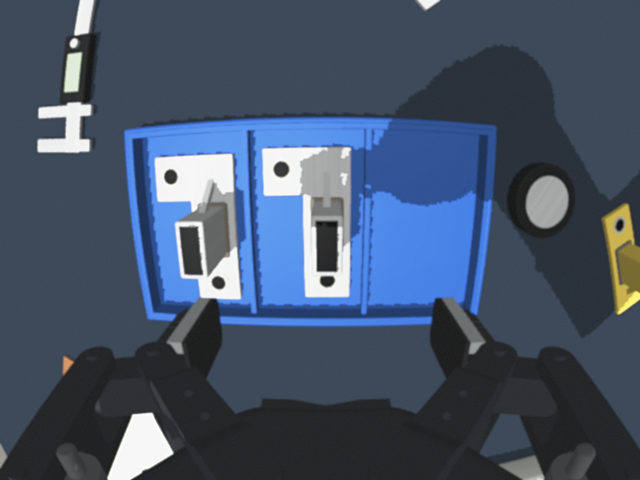

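Call:
arm_command([
  {"x": -0.008, "y": -0.025, "z": 0, "wx": 0, "wy": 0, "wz": -5},
  {"x": -0.02, "y": -0.06, "z": 0, "wx": 0, "wy": 0, "wz": -12},
  {"x": -0.034, "y": -0.1, "z": 0, "wx": 0, "wy": 0, "wz": -20},
  {"x": -0.048, "y": -0.14, "z": 0, "wx": 0, "wy": 0, "wz": -28},
  {"x": -0.06, "y": -0.18, "z": 0, "wx": 0, "wy": 0, "wz": -36},
  {"x": -0.073, "y": -0.215, "z": 0, "wx": 0, "wy": 0, "wz": -44},
  {"x": -0.0805, "y": -0.238, "z": 0, "wx": 0, "wy": 0, "wz": -49.7},
  {"x": -0.0805, "y": -0.238, "z": 0, "wx": 0, "wy": 0, "wz": -49.7},
])

```text
t: 19.4
eef_pos: [0.4398, 0.0951, 0.1215]
orientation: [[-0.676, -0.737, 0.001], [-0.737, 0.676, 0.001], [-0.002, -0.0, -1.0]]
force: [1.0, 0.5, 0.3]
gripper_width: 0.999
```

Run:
```python
from h import *
info(); wcap('w13'); print(wproj('w13',(.4406,.098,.06)))
```

```text
t 19.4 pos [0.4398 0.0951 0.1215] alpha 137.44 tilt [ 0.001  0.001 -1.   ] F [1.  0.5 0.3] w 0.999 q [ 0.67 -0.37 -0.44  0.   -1.5  -1.41]
[329.45451639 250.61366182]
```

View pics/w13.png

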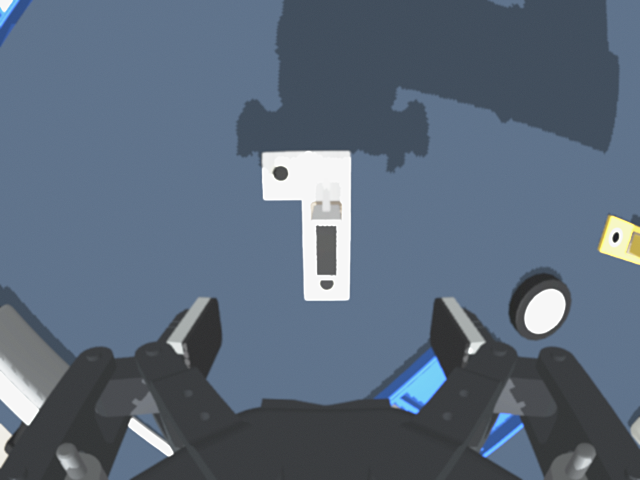

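Call:
arm_command([
  {"x": 0, "y": 0, "z": -0.04, "wx": 0, "wy": 0, "wz": 0},
  {"x": 0, "y": 0, "z": -0.072, "wx": 0, "wy": 0, "wz": 0},
  {"x": 0, "y": 0, "z": -0.084, "wx": 0, "wy": 0, "wz": 0},
  {"x": 0, "y": 0, "z": -0.084, "wx": 0, "wy": 0, "wz": 0},
])

```text
t: 19.85
eef_pos: [0.4394, 0.0969, 0.0354]
orientation: [[-0.672, -0.74, -0.003], [-0.74, 0.672, -0.002], [0.004, 0.001, -1.0]]
force: [1.0, 0.1, 0.8]
gripper_width: 0.999
```

Call:
arm_command([
  {"x": 0, "y": 0, "z": 0, "wx": 0, "wy": 0, "wz": 0},
  {"x": 0, "y": 0, "z": 0, "wx": 0, "wy": 0, "wz": 0},
  {"x": 0, "y": 0, "z": 0, "wx": 0, "wy": 0, "wz": 0},
  {"x": 0, "y": 0, "z": 0, "wx": 0, "wy": 0, "wz": 0},
  {"x": 0, "y": 0, "z": 0, "wx": 0, "wy": 0, "wz": 0},
  {"x": 0, "y": 0, "z": 0, "wx": 0, "wy": 0, "wz": 0},
  {"x": 0, "y": 0, "z": 0, "wx": 0, "wy": 0, "wz": 0},
  {"x": 0, "y": 0, "z": 0, "wx": 0, "wy": 0, "wz": 0},
], grip=1)

```text
t: 20.65
eef_pos: [0.4409, 0.0971, 0.0378]
orientation: [[-0.673, -0.74, 0.002], [-0.74, 0.673, 0.0], [-0.001, -0.001, -1.0]]
force: [0.8, -0.8, 5.6]
gripper_width: 0.194
```

Call:
arm_command([
  {"x": 0, "y": 0, "z": 0.02, "wx": 0, "wy": 0, "wz": 0},
  {"x": 0, "y": 0, "z": 0.05, "wx": 0, "wy": 0, "wz": 0},
  {"x": 0, "y": 0, "z": 0.08, "wx": 0, "wy": 0, "wz": 3},
  {"x": 0, "y": 0.015, "z": 0.1, "wx": 0, "wy": 0, "wz": 9},
  {"x": 0, "y": 0.045, "z": 0.11, "wx": 0, "wy": 0, "wz": 16},
  {"x": -0.003, "y": 0.085, "z": 0.11, "wx": 0, "wy": 0, "wz": 24},
  {"x": -0.005, "y": 0.125, "z": 0.11, "wx": 0, "wy": 0, "wz": 32},
  {"x": -0.008, "y": 0.165, "z": 0.11, "wx": 0, "wy": 0, "wz": 39},
])

```text
t: 21.45
eef_pos: [0.4308, 0.2635, 0.1449]
orientation: [[-0.052, -0.999, -0.004], [-0.999, 0.052, -0.001], [0.001, 0.003, -1.0]]
force: [0.7, 0.2, -3.9]
gripper_width: 0.195
```

Call:
arm_command([
  {"x": -0.001, "y": 0.038, "z": 0, "wx": 0, "wy": 0, "wz": 6},
  {"x": -0.002, "y": 0.055, "z": 0, "wx": 0, "wy": 0, "wz": 9},
  {"x": -0.0022, "y": 0.061, "z": 0, "wx": 0, "wy": 0, "wz": 10.7},
  {"x": -0.0022, "y": 0.061, "z": 0, "wx": 0, "wy": 0, "wz": 10.7},
  {"x": -0.0022, "y": 0.061, "z": -0.02, "wx": 0, "wy": 0, "wz": 10.7},
  {"x": -0.0022, "y": 0.061, "z": -0.04, "wx": 0, "wy": 0, "wz": 10.7},
  {"x": -0.0022, "y": 0.061, "z": -0.04, "wx": 0, "wy": 0, "wz": 10.7},
  {"x": -0.0022, "y": 0.061, "z": -0.04, "wx": 0, "wy": 0, "wz": 10.7},
])

```text
t: 22.25
eef_pos: [0.4302, 0.3221, 0.1072]
orientation: [[0.128, -0.992, -0.0], [-0.992, -0.128, -0.001], [0.001, 0.0, -1.0]]
force: [-0.5, -0.9, -2.5]
gripper_width: 0.19
```

Run:
```python
from h import *
info(); wcap('w14')
th=np.radians(7.4); b=np.array([[np.cos(th),-np.sin(th)],[np.sin(th),np.cos(th)]])
a=cv2.imread('pics/w14.png'); u=dark(a,(261,184),9); z=np.load('pics/w14.npz')['pos'][2]-.037+.006
X=wray('w14',u,z); print(u,X,'origin',X[:2]-b@[.034,-.044])
```

```text
t 22.25 pos [0.4302 0.3221 0.1072] alpha 187.33 tilt [-0.    -0.001 -1.   ] F [-0.5 -0.9 -2.5] w 0.19 q [ 1.02 -0.11 -0.25  0.   -1.43 -0.89]
[261.02019055 185.49249164] [0.47097763 0.28241544 0.07615377] origin [0.4315938  0.32166992]
```

View pics/w14.png

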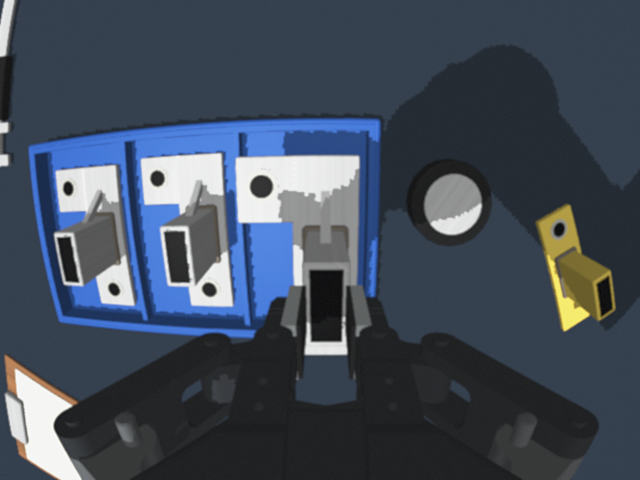

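Aligned with the target (0.4315, 0.322) to under a millimetre; lower.

Call:
arm_command([
  {"x": 0, "y": -0.001, "z": -0.03, "wx": 0, "wy": 0, "wz": 0},
  {"x": 0, "y": -0.001, "z": -0.05, "wx": 0, "wy": 0, "wz": 0},
  {"x": 0, "y": -0.001, "z": -0.057, "wx": 0, "wy": 0, "wz": 0},
  {"x": 0, "y": -0.001, "z": -0.06, "wx": 0, "wy": 0, "wz": 0},
  {"x": 0, "y": -0.001, "z": -0.062, "wx": 0, "wy": 0, "wz": 0},
  {"x": 0, "y": -0.001, "z": -0.064, "wx": 0, "wy": 0, "wz": 0},
  {"x": 0, "y": -0.001, "z": -0.066, "wx": 0, "wy": 0, "wz": 0},
  {"x": 0, "y": -0.001, "z": -0.066, "wx": 0, "wy": 0, "wz": 0},
])

```text
t: 23.1
eef_pos: [0.4306, 0.3227, 0.042]
orientation: [[0.129, -0.992, 0.001], [-0.992, -0.129, 0.001], [-0.001, -0.002, -1.0]]
force: [0.9, 2.5, -2.2]
gripper_width: 0.19
```

Call:
arm_command([
  {"x": 0, "y": 0, "z": 0, "wx": 0, "wy": 0, "wz": 0},
  {"x": 0, "y": 0, "z": 0, "wx": 0, "wy": 0, "wz": 0},
])

```text
t: 23.3
eef_pos: [0.4306, 0.3227, 0.042]
orientation: [[0.129, -0.992, 0.001], [-0.992, -0.129, 0.001], [-0.001, -0.002, -1.0]]
force: [0.1, 1.9, 0.9]
gripper_width: 0.193
```

Call:
arm_command([
  {"x": 0, "y": 0, "z": 0, "wx": 0, "wy": 0, "wz": 0},
  {"x": 0, "y": 0, "z": 0, "wx": 0, "wy": 0, "wz": 0},
  {"x": 0, "y": 0, "z": 0, "wx": 0, "wy": 0, "wz": 0},
  {"x": 0, "y": 0, "z": 0, "wx": 0, "wy": 0, "wz": 0},
  {"x": 0, "y": 0, "z": 0, "wx": 0, "wy": 0, "wz": 0},
  {"x": 0, "y": 0, "z": 0.02, "wx": 0, "wy": 0, "wz": 0},
  {"x": 0, "y": 0, "z": 0.06, "wx": 0, "wy": 0, "wz": 0},
  {"x": 0, "y": 0, "z": 0.1, "wx": 0, "wy": 0, "wz": 0},
], grip=-1)

```text
t: 24.1
eef_pos: [0.4298, 0.3215, 0.1416]
orientation: [[0.129, -0.992, -0.001], [-0.992, -0.129, -0.002], [0.002, 0.001, -1.0]]
force: [-0.0, 1.2, 0.2]
gripper_width: 1.001
```

Call:
arm_command([
  {"x": 0.01, "y": -0.04, "z": 0.02, "wx": 0, "wy": 0, "wz": 0},
  {"x": 0.02, "y": -0.085, "z": 0.04, "wx": 0, "wy": 0, "wz": 0},
  {"x": 0.03, "y": -0.13, "z": 0.05, "wx": 0, "wy": 0, "wz": 0},
  {"x": 0.03, "y": -0.175, "z": 0.05, "wx": 0, "wy": 0, "wz": 0},
  {"x": 0.03, "y": -0.22, "z": 0.05, "wx": 0, "wy": 0, "wz": 0},
  {"x": 0.03, "y": -0.265, "z": 0.05, "wx": 0, "wy": 0, "wz": 0},
  {"x": 0.03, "y": -0.3, "z": 0.05, "wx": 0, "wy": 0, "wz": 0},
  {"x": 0.03, "y": -0.3, "z": 0.05, "wx": 0, "wy": 0, "wz": 0},
])

```text
t: 24.9
eef_pos: [0.4599, 0.0189, 0.1916]
orientation: [[0.125, -0.992, 0.001], [-0.992, -0.125, -0.0], [0.0, -0.001, -1.0]]
force: [-0.3, 0.7, 1.2]
gripper_width: 1.0
```

Run:
```python
from h import *
info(); cap('top','top9'); cap('scene','scene9'); info()
```

```text
t 24.9 pos [0.4599 0.0189 0.1916] alpha 187.16 tilt [ 0.001 -0.    -1.   ] F [-0.3  0.7  1.2] w 1.0 q [ 0.48 -0.34 -0.29  0.   -1.62 -0.36]
t 25.0 pos [0.46   0.0215 0.1911] alpha 187.3 tilt [ 0.  0. -1.] F [0.8 0.8 0.7] w 1.004 q [ 0.49 -0.34 -0.29 -0.   -1.62 -0.36]
```

View pics/top9.png

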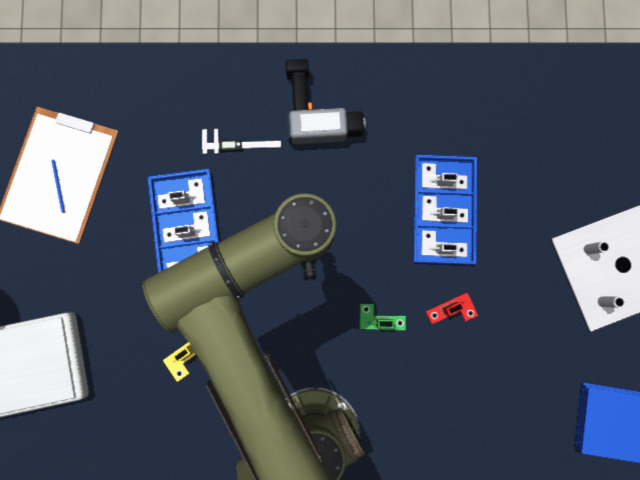

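View pics/scene9.png

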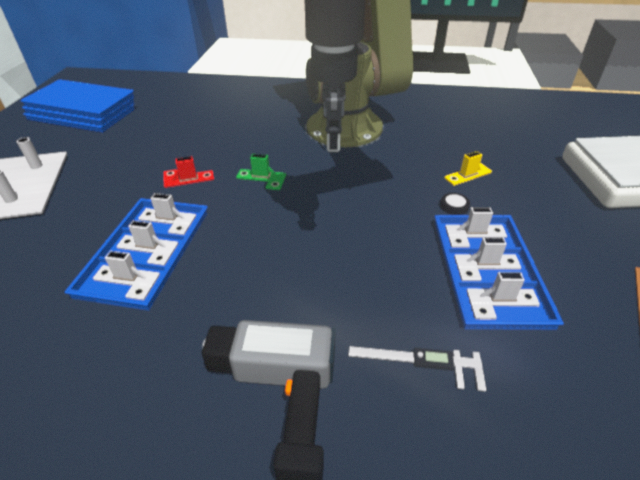

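Run:
```python
from h import *
S=cv2.imread('pics/scene9.png');S0=cv2.imread('pics/scene0.png')
for k,c,th,h in(('R',(.5371,.3356),7.45,-1),('L',(.5785,-.3516),-2.4,1)):
    t=np.radians(th); b=np.array([[np.cos(t),-np.sin(t)],[np.sin(t),np.cos(t)]])
    for n,x in(('near',-.1065),('mid',-.015)):
        X=[]
        for l in((.034,h*.044),(0,-h*.044)):
            p=np.array(c)+b@(np.array([x,0])+l); u=dark(S,proj('scene',(*p,.01)),5); X.append(ray('scene',u,.01)[:2])
        d=X[0]-X[1]; yaw=np.degrees(np.arctan2(d[1],d[0])-np.arctan2(h*88,34)); y=np.radians(yaw)
        o=(X[0]+X[1])/2-.017*np.array([np.cos(y),np.sin(y)])
        print(k,n,'L',np.linalg.norm(d).round(4),'yaw',yaw.round(2),'err in tray (mm)',((b.T@(o-c)-[x,0])*1000).round(1))
d=cv2.absdiff(S,S0).max(2)
for n,(x0,x1,y0,y1) in {'analyser':(200,335,318,478),'caliper':(345,490,340,395),'coupon':(440,472,192,216),'patL':(92,160,250,300),'patR':(466,542,270,320)}.items(): print(n,'changed px',(d[y0:y1,x0:x1]>40).sum())
```

```text
R near L 0.0951 yaw 7.03 err in tray (mm) [-1.   2.7]
R mid L 0.0952 yaw 7.29 err in tray (mm) [-0.7  2.4]
L near L 0.0956 yaw -2.54 err in tray (mm) [-1.4 -1.2]
L mid L 0.0954 yaw -2.39 err in tray (mm) [-0.1 -2.1]
analyser changed px 0
caliper changed px 0
coupon changed px 14
patL changed px 220
patR changed px 184
```

Run:
```python
from h import *
S=cv2.imread('pics/scene9.png');S0=cv2.imread('pics/scene0.png')
for u in((482.6,310.4),(527.6,295.9),(138.3,291.1),(104.1,271.9)): print(u,dark(S0,np.array(u)).round(2),dark(S,np.array(u)).round(2))
def wc(I):
    m=cv2.inRange(cv2.cvtColor(I[190:218,438:475],cv2.COLOR_BGR2GRAY),110,255); M=cv2.moments(m,True); return M['m10']/M['m00'],M['m01']/M['m00']
print('coupon',wc(S0),wc(S))
env.close_job()
```

```text
(482.6, 310.4) [482.65 310.41] [482.67 310.41]
(527.6, 295.9) [527.59 295.9 ] [527.62 295.91]
(138.3, 291.1) [138.26 291.11] [138.25 291.12]
(104.1, 271.9) [104.12 271.85] [104.12 271.86]
coupon (17.316964285714285, 10.142857142857142) (19.65267175572519, 11.759541984732824)
the job is handed in; nothing more can be done
```

Run:
```python
import cv2,numpy as np
a,b=[cv2.resize(cv2.imread(f'pics/{f}.png')[185:222,430:482],None,fx=7,fy=7,interpolation=2) for f in('scene0','scene9')]
cv2.imwrite('pics/coup.png',np.hstack([a,b]))
```

```text
(no output)
```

View pics/coup.png

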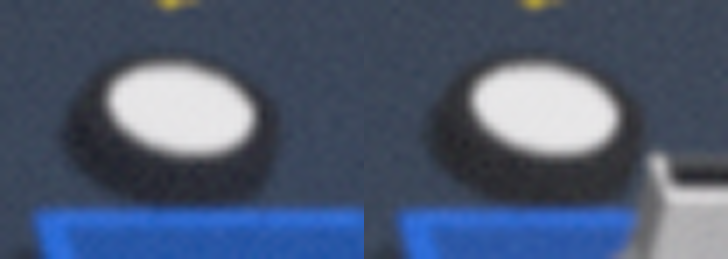

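All four brackets are sorted, and I handed the job in at about 25 s of the 72 s allowed. The two left-hand brackets went into the tray on the robot's right (y < 0). The two right-hand ones went into the tray on its left. Each was lowered until it touched the tray floor, then released in its own empty compartment, the same way round as the pattern bracket.

**Placement:** in the last scene picture every bracket is within 3 mm of its place and within 0.5° of the tray's angle. The brackets look flat. Both right-hand ones sit about 2.5 mm off along the tray's y, against the 10 mm of free space. The cameras themselves disagree by about 2.5 mm.

**Things left alone:**
- The pattern brackets' bolt holes are within 0.03 px of where they started.
- No pixels changed on the analyser or the caliper.
- My brightness check on the coupon showed a shift of about 2 px. I handed the job in before looking into it. Comparing the before and after pictures shows the coupon in the same spot; the corner of a newly placed bracket had come into the check window.

**Forces and contact:** the wrist force readings stayed under about 6 N. When I handed in, the gripper was open, about 0.19 m up, and touching nothing.

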